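Rack the spacer blocks rebate first and lock the rack

TASK

Slide the red lock of the blue rack fully open, to its stop. Put every loose spacer block into a bay of its own, lying flat with its rebated end first (both ends look alike from above: press on the ends to feel which one is cut away underneath and dips) and pushed fully home, flush with the rack's front. Then slide the lock fully closed to its other stop and let go; leave the sanding block where it lies.

Things in the scene. Friction and masses are not known exactly. Their poses are not given: they have to be found in the camera images.
- spacer_a: wooden spacer block, a flat bar 130 long x 52 wide x 16 thick mm, about 0.12 kg, lying flat, brass dots on top. Under ONE end it is cut away over the full width (rebate), 40 mm long and 7 mm high. Origin: centre of the 130 x 52 outline, on the underside; x along the length, z up. Which end (+x or -x) is cut away varies by block; the pose does not tell. May be absent (None)
- spacer_b: a block like spacer_a in size and looks; its rebated end may be the other one. To feel: a shut gripper that presses down on the top about 4 mm from the rebated end tips the block with about 1 to 3 N and sinks some 4 to 6 mm until the tip meets the board; the block falls back flat when let go. The other end stands firm. May be absent
- spacer_c: a block like spacer_a and spacer_b; its rebated end may be either. May be absent
- rack: fixed blue rack on the work board, 138 deep (x) x 213 wide (y) x 32 mm high with its 5 mm roof; origin: centre of its underside. Three bays open at its front, x = -69 mm, each 55 wide, 19 high, 130 deep, floor 8 mm above the board, 67 mm apart in y; walls between them 12 mm, front edges rounded. Lock bar and guides on the front half of the roof reach 38 mm above the board, the red grip 70 mm
- bay_1 (a point): point on the floor of the -y bay where a block's origin lies when fully home (rear end flush with the rack's front): 65 mm in from the mouth, midway across; axes as the rack's, x points into the bay. On the floor at the back lies a cleat 28 mm deep, 5 mm high, that only a rebated end passes over: a block put in wrong end first stops 28 mm short and stands out of the mouth
- bay_2 (a point): the same point of the middle bay (same cleat)
- bay_3 (a point): the same point of the +y bay (same cleat)
- lock (a joint): red lock slide on the roof, m along the rack's +y: 0 = open stop (its 3 tabs hang in front of bay walls, mouths free), 0.0335 = closed stop (a tab before the middle of each mouth). Tabs are 10 mm wide and 4 mm thick, 5.5 to 9.5 mm in front of the rack's front, and end 15 mm above the board; a block standing out stops them. Slides with about 1.5 N, stays where left
- lock_grip (a point): middle of the lock slide's upright red grip: 36 (rack x) x 14 (rack y) x 32 mm high, free on all sides, foot 37.5 and top 69.5 mm above the board; moves with the slide, axes as the rack's
- board_top (a point): centre of the top of the fixed plywood work board, 390 (x) x 725 (y) x 30 mm, that lies on the desk; rack and blocks stand on it, so its top is their z = 0.03
- sanding_block: wooden sanding block, 52 x 94 x 34 mm, loose, origin centre of its underside; at the back right of the board, to be left where it lies

How it is judged:
On the way, in this order (a step that is already met when the one before it is completed fails the run):
1. the lock is slid open to its stop (within 4 mm) (value of joint lock below 0.004 m), for 0.2 s.
2. every block present lies fully home in a bay of its own ((distance between spacer_a and bay_1 below 0.007 m or distance between spacer_a and bay_2 below 0.007 m or distance between spacer_a and bay_3 below 0.007 m) and (distance between spacer_b and bay_1 below 0.007 m or distance between spacer_b and bay_2 below 0.007 m or distance between spacer_b and bay_3 below 0.007 m) and (distance between spacer_c and bay_1 below 0.007 m or distance between spacer_c and bay_2 below 0.007 m or distance between spacer_c and bay_3 below 0.007 m)), for 0.3 s.
At the end, for the whole second after the job is handed in: every block present lies in a bay with its origin within 7 mm of that bay's home point (rear end flush with the rack's front; only possible rebated end first), and the lock stands within 4 mm of its closed stop, at rest (all of step 2 and value of joint lock above 0.0295 m and velocity of joint lock below 0.01 m/s); the robot touches nothing.
It fails at once if the sanding block is shoved away (more than 6 cm from where it lay) (distance of sanding_block from where it was at the start of the episode above 0.06 m).
Of spacer_a, spacer_b, spacer_c only 2 to 3 are there at a start; the rules pass over those that are not, and their reading is None.
At some moment in a run one of spacer_a, spacer_b, spacer_c may be knocked a few centimetres aside while the robot is not near it.
Once in a run the grip may slacken for a moment while it holds something.
It also fails if it takes over 210 s, if anything falls off the work surface, if the arm or the gripper's body presses on something with over 40 N, if the wrist force passes 120 N, or if a joint passes its speed limit or range.

ROBOT

A 6-joint arm with a two-finger parallel gripper is mounted at the origin on a cart in front of the work surface, level with it; the furniture and walls round the work are solid. World frame = base frame: x ahead of the robot, y to its left, z up, the work surface at z = 0. Lengths are in m, angles in rad, forces in N, time in s.
With the tool pointing down it reaches from about 0.35 to 0.95 m from the base axis. Payload 17.4 kg.
Tool frame: the origin (TCP) lies at the very end of the fingers, on their centre line; the grasp point (between the pads) lies robot.pinch_z behind it (robot.pinch_z is the distance from the TCP to the grasp point, in m); z points along the fingers, y is the line along which they close (so a half turn about z gives the same grasp; the last joint's range is limited). The gripper opens to 93 mm and grips with 3 to 60 N. Pads are 15 mm wide; open, the fingers measure 128 mm over their backs; the gripper's body (75 mm by 188 mm) begins 65 mm behind the grasp point.
Start: joints at [1.298, 0.116, 1.442, -0, 1.584, -0.038], TCP at [0.157, 0.656, 0.189] pointing down, gripper open.
Joint ranges: [-2.83, 2.83], [-0.83, 2.19], [0.07, 2.5], [-1.14, 4.28], [0.01, 3], [-2.97, 2.97]. Speed limits (rad/s): [1.89, 1.89, 2.22, 3.14, 3.14, 3.14].

INTERFACE

Orientations are given as a unit quaternion [x, y, z, w].
In Python, from station import robot gives the robot as it stands.
- The arm moves only by the tool servo_tool, never from a script. Its arguments are lists of equal length, an entry for each row: "delta_rot": the turn, a rotation vector about the tool's x, y, z in rad, a list of three; "translation": the shift along the tool's x, y, z in mm, a list of three; "gripper": the closure in counts, from 0 (fully open) to 255 (shut). A call has 1 to 20 rows; each row is the pose to reach, as a shift and turn from the pose commanded when the call began, along the tool's axes at that moment; what a row does not reach only later rows make up. A row lasts 1/10 s, in which the tool goes at most 50 mm and 8.59 degrees, less where a joint would pass 70% of its speed; a pose out of reach is approached as far as the arm can. A call with a gripper value outside its range is refused whole. The fingers move at their own pace and stop on an object; "squeeze" is the grip in N (left out, the last holds). Time passes only in rows, so rows that repeat a pose let the fingers close. It gives the time, the measured TCP pose, the force, the opening and the grip force at its end, in the units of the state.
- robot.get_obs(): the state, without advancing time (a new reading comes with each control period).
- robot.get_image(name): name is "scene" or "top" or "wrist"; returns the picture (400x640x3 uint8, red, green, blue); there is no depth.
- robot.camera_model(name): a dict with "intrinsics" (3x3 intrinsics, pixels), "dist" ([k1, k2, p1, p2, k3] as OpenCV has them; the pictures are not rectified), "view" (4x4, takes a point from world to camera coordinates); the wrist camera has in their place "tool_from_camera" (4x4, takes a point from camera to tool coordinates, whose origin is the TCP and whose axes are the flange's). Camera axes: x right, y down, z forward; pixel columns grow to the right and rows downward; lengths in m; the calibration is good to about 2 mm. A picture is of the moment at which its call begins: read the wrist's pose just before it. camera_model takes no time and is no camera call.
- robot.hand_in(): hands the job in; it is judged then, once.
Trained networks look in the newest picture that a camera, given by its name, has taken for a name from the list of things; names that differ only in an ending like _2 or _b are one class to them, and where a whole thing is asked for, a point or a joint stands for the part that bears it (a point fixed in the world has none). Each returns a list of dicts, best first, with "p" (0 to 1); they miss things now and then, are a little off and sometimes report something else, mostly with a low value. They report only what shows in the picture. A call takes as long as a camera call.
- robot.cut_out(camera, target): "region" (400x640 bool, what is visible of it) and "xy" ([column, row] in pixels, amid what is visible of it).
The state is a dict: "t": time; "joint_positions": joint angles; "joint_vel": joint speeds; "effort": joint torques, N m; "eef_pos": TCP position; "tool_rot": TCP orientation; "contact_force": force on the tool from outside, world axes, zero at the start; "wrist_torque": the same for the moment, N m; "gripper_width": finger opening in m; "finger_force": force on a finger pad.
Only numpy, scipy, OpenCV 4.12 (cv2) and the standard library are available. Lean on these libraries where they do the work, as an engineer would, in place of code of your own. Each camera call takes 0.05 s, during which the arm holds its last target. There are 200 camera calls.

## Working session

There is one attempt and no reset: what is moved stays moved. The work goes in short steps, Python scripts to look and compute and a tool call to move; the robot and the scene stay as the last step left them, time stands still between calls to the robot, and variables do not carry over. Pictures are saved under pics/ and viewed, at most 14 in all, crops included, and the job is handed in when it is done.

Besides the shell and the picture viewer there is one more tool, called after "Call:" as a command line: name --argument value ..., lists and objects as JSON in quotes. servo_tool: Moves the arm, as the interface text tells. Its arguments: {"type":"object","properties":{"delta_rot":{"type":"array","items":{"type":"array","items":{"type":"number"}}},"translation":{"type":"array","items":{"type":"array","items":{"type":"number"}}},"gripper":{"type":"array","items":{"type":"number"}},"squeeze":{"type":"number"}},"required":["delta_rot","translation","gripper"]}

```bash
ls; mkdir -p pics; python3 - <<'E'
from station import robot
import cv2,numpy as np
o=robot.get_obs();print({k:np.round(v,3) for k,v in o.items()}, robot.pinch_z)
for c in ["top","scene"]:
    im=robot.get_image(c);cv2.imwrite(f"pics/{c}0.png",im[:,:,::-1])
    for n in ["spacer_a","rack","lock_grip","sanding_block"]:
        for d in robot.cut_out(c,n): print(c,n,round(d["p"],2),np.round(d["xy"]),d["region"].sum())
for c in ["top","scene","wrist"]: print(c,{k:np.round(v,4).tolist() for k,v in robot.camera_model(c).items()})
print(robot.get_obs()["t"])
E
```

```text
pics
{'t': np.float64(0.0), 'joint_positions': array([ 1.298,  0.116,  1.442, -0.   ,  1.584, -0.038]), 'joint_vel': array([-0.001, -0.001, -0.   ,  0.002, -0.001, -0.001]), 'effort': array([-2.0000e-03, -7.2120e+01, -6.2266e+01,  7.8000e-02,  2.3000e-02,
       -0.0000e+00]), 'eef_pos': array([0.157, 0.656, 0.188]), 'tool_rot': array([ 0.117,  0.993, -0.001, -0.   ]), 'contact_force': array([ 0.262, -0.241, -0.43 ]), 'wrist_torque': array([0.019, 0.01 , 0.022]), 'finger_force': np.float64(0.0), 'gripper_width': np.float64(0.093)} 0.0188
top spacer_a 0.96 [224. 263.] 1024
top spacer_a 0.74 [419. 244.] 1015
top spacer_a 0.63 [216. 206.] 933
top rack 0.57 [309. 193.] 4047
top lock_grip 0.79 [302. 210.] 958
top sanding_block 0.82 [396. 160.] 793
scene spacer_a 0.94 [372. 301.] 1633
scene spacer_a 0.73 [421. 260.] 1176
scene spacer_a 0.58 [310. 148.] 547
scene rack 0.58 [310. 226.] 4533
scene lock_grip 0.62 [326. 214.] 1084
scene sanding_block 0.71 [240. 175.] 353
top {'intrinsics': [[393.5626, 0.0, 322.3016], [0.0, 393.5626, 203.373], [0.0, 0.0, 1.0]], 'dist': [0.0089, 0.0, 0.0, 0.0, 0.0], 'view': [[-0.0469, -0.9989, 0.0036, 0.0838], [-0.9763, 0.0451, -0.2117, 0.5738], [0.2113, -0.0135, -0.9773, 0.9931], [0.0, 0.0, 0.0, 1.0]]}
scene {'intrinsics': [[414.4358, 0.0, 317.2286], [0.0, 414.4358, 194.8108], [0.0, 0.0, 1.0]], 'dist': [0.0274, 0.0, 0.0, 0.0, 0.0], 'view': [[-0.8834, 0.4684, -0.0127, 0.4672], [0.3257, 0.5944, -0.7352, -0.1561], [-0.3368, -0.6536, -0.6777, 1.294], [0.0, 0.0, 0.0, 1.0]]}
wrist {'intrinsics': [[314.6546, 0.0, 313.1338], [0.0, 314.6546, 198.1651], [0.0, 0.0, 1.0]], 'dist': [-0.0473, 0.0, 0.0, 0.0, 0.0], 'tool_from_camera': [[-0.0005, -0.9573, -0.2892, 0.0803], [1.0, -0.0003, -0.0007, 0.0004], [0.0006, -0.2892, 0.9573, -0.1946], [0.0, 0.0, 0.0, 1.0]]}
0.5
```

```bash
python3 - <<'E'
import cv2
a=cv2.imread("pics/top0.png")[110:320,160:480]
cv2.imwrite("pics/top0c.png",cv2.resize(a,None,fx=2.5,fy=2.5,interpolation=cv2.INTER_CUBIC))
E
```

```text
(no output)
```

View pics/top0c.png

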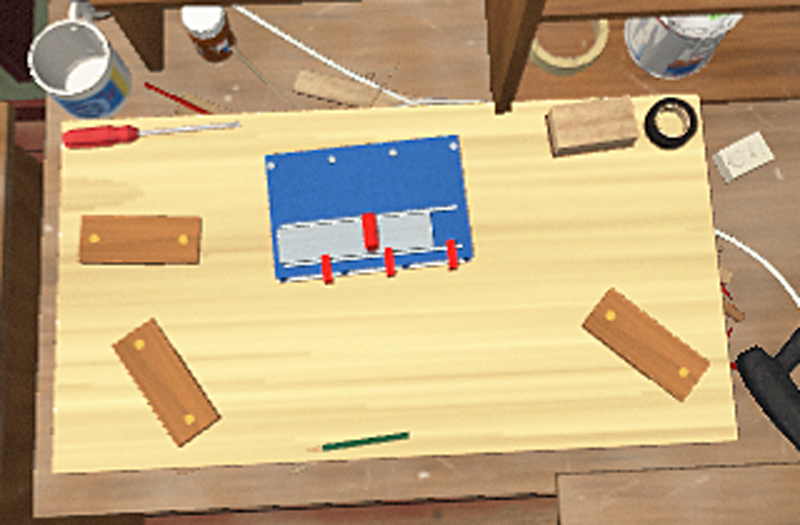

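View pics/scene0.png

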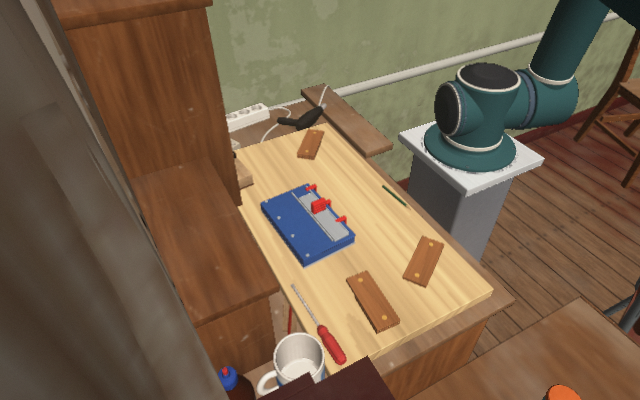

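Three blocks (two on the left, one on the right), with the rack in the middle. The lock is partly open: the tabs in the crop are at x≈327/390/452, about 18 mm from the bay centres. Next I'll fit the poses.

```bash
cat > h.py <<'E'
from station import robot
import cv2,numpy as np
from scipy.optimize import minimize
from scipy.spatial.transform import Rotation as R
def cam(name,obs=None):
    m=robot.camera_model(name);K=np.array(m["intrinsics"]);D=np.array(m["dist"])
    if name!="wrist": return K,D,np.array(m["view"])
    T=np.eye(4);T[:3,:3]=R.from_quat(obs["tool_rot"]).as_matrix();T[:3,3]=obs["eef_pos"]
    return K,D,np.linalg.inv(T@np.array(m["tool_from_camera"]))
def proj(c,P):
    K,D,V=c;P=np.atleast_2d(P).astype(float)
    return cv2.projectPoints(P,cv2.Rodrigues(V[:3,:3])[0],V[:3,3],K,D)[0][:,0]
def ray(c,uv,z):
    K,D,V=c;n=cv2.undistortPoints(np.array(uv,float).reshape(-1,1,2),K,D)[:,0]
    d=np.c_[n,np.ones(len(n))]@V[:3,:3];o=-V[:3,:3].T@V[:3,3]
    return o+d*((z-o[2])/d[:,2])[:,None]
def box(x,y,th,L,W,z0,z1):
    c,s=np.cos(th),np.sin(th)
    return np.array([[x+c*a*L/2-s*b*W/2,y+s*a*L/2+c*b*W/2,z] for a in(-1,1) for b in(-1,1) for z in(z0,z1)])
def cost(p,obsv,L,W,z0,z1,S=4):
    t=0
    for c,m in obsv:
        h=cv2.convexHull(((proj(c,box(*p,L,W,z0,z1))+.5)*S-.5).astype(np.float32)).astype(np.int32)
        r=np.zeros(m.shape,np.uint8);cv2.fillConvexPoly(r,h,1)
        t+=1-(r&m).sum()/max(1,(r|m).sum())
    return t/len(obsv)
def fit(c_masks,p0,L,W,z0,z1):
    o=[(c,cv2.resize(m.astype(np.uint8)*255,None,fx=4,fy=4,interpolation=cv2.INTER_LINEAR)//128) for c,m in c_masks]
    best=None
    for dth in (0,.2,-.2):
        q=np.array(p0)+[0,0,dth]
        r=minimize(cost,q,(o,L,W,z0,z1),method="Nelder-Mead",options=dict(initial_simplex=q+np.array([[0,0,0],[.01,0,0],[0,.01,0],[0,0,.12]]),xatol=1e-4,fatol=1e-4,maxiter=120))
        if best is None or r.fun<best.fun:best=r
    return best.x,best.fun
def start(c,m,z,long=True):
    ys,xs=np.nonzero(m);P=ray(c,np.c_[xs,ys],z)[:,:2];mu=P.mean(0);w,v=np.linalg.eigh(np.cov((P-mu).T))
    a=v[:,1];return [*mu,np.arctan2(a[1],a[0])]
E
python3 - <<'E'
from h import *
ims={c:robot.get_image(c) for c in("top","scene")}
cs={c:cam(c) for c in ims}
st=[]
for c in ims:
    for d in robot.cut_out(c,"spacer_a"):
        if d["p"]>.4: st.append((c,d["region"],start(cs[c],d["region"],.042)))
for c,m,s in st:
    if c!="top":continue
    pr=[(cs[c2],m2) for c2,m2,s2 in st if np.hypot(s2[0]-s[0],s2[1]-s[1])<.05]
    p,f=fit(pr,s,.13,.052,.03,.046);print("block",np.round(p,4),round(f,3),len(pr),[np.round(fit([q],s,.13,.052,.03,.046)[0],4) for q in pr])
rk=[]
for c,im in ims.items():
    b=cv2.inRange(cv2.cvtColor(im,cv2.COLOR_RGB2HSV),(105,120,50),(125,255,255))
    n,l,stt,ce=cv2.connectedComponentsWithStats(b)
    ok=np.zeros(l.shape,np.uint8)
    rg=max(robot.cut_out(c,"rack"),key=lambda d:d["p"])["region"]
    for i in range(1,n):
        if stt[i,4]>15 and (rg&(l==i)).sum()>.5*stt[i,4]: ok|=(l==i).astype(np.uint8)
    h=cv2.convexHull(np.argwhere(ok)[:,::-1].astype(np.int32));cv2.fillConvexPoly(ok,h,1);rk.append((cs[c],ok))
    print(c,ok.sum())
s=start(*rk[0],.06);s[2]=0.04
print("rack",[(np.round(a,4),round(b,3)) for a,b in [fit(rk,s,.138,.213,.03,.062),fit(rk[:1],s,.138,.213,.03,.062),fit(rk[1:],s,.138,.213,.03,.062)]])
p,_=fit(rk,s,.138,.213,.03,.062)
for c,im in ims.items():
    r=cv2.inRange(im,(150,0,0),(255,70,70))*(cv2.dilate(rk[0 if c=="top" else 1][1],np.ones((9,9)))>0)
    n,l,stt,ce=cv2.connectedComponentsWithStats(r)
    for i in range(1,n):
        if stt[i,4]>12:
            w=[ray(cs[c],ce[i],z)[0]-[*p[:2],0] for z in(.065,.085)]
            cc,ss=np.cos(p[2]),np.sin(p[2])
            print(c,np.round(ce[i],1),stt[i,4],[np.round([cc*q[0]+ss*q[1],-ss*q[0]+cc*q[1]],4) for q in w])
E
```

```text
block [ 0.4488 -0.1939  0.8647] 0.08 2 [array([ 0.4493, -0.193 ,  0.8539]), array([ 0.4479, -0.1949,  0.8706])]
block [0.5887 0.3468 1.5023] 0.052 2 [array([0.5891, 0.3463, 1.5244]), array([0.5878, 0.3469, 1.484 ])]
block [ 0.4328  0.3173 -2.554 ] 0.064 2 [array([ 0.4338,  0.3177, -2.5469]), array([ 0.4295,  0.3156, -2.561 ])]
block [0.6101 0.1067 1.6508] 0.764 1 [array([0.6101, 0.1067, 1.6508])]
top 4006
scene 4116
rack [(array([0.6117, 0.0969, 0.072 ]), np.float64(0.072)), (array([0.6121, 0.0971, 0.0613]), np.float64(0.03)), (array([0.605 , 0.0903, 0.0501]), np.float64(0.096))]
top [307.5 201.6] 66 [array([-0.0286,  0.0015]), array([-0.0331,  0.0013])]
top [340.4 211. ] 32 [array([-0.0644, -0.0825]), array([-0.0681, -0.081 ])]
top [315.2 214. ] 30 [array([-0.0646, -0.0151]), array([-0.0684, -0.015 ])]
top [290.1 216.7] 29 [array([-0.064 ,  0.0518]), array([-0.0678,  0.0507])]
scene [310.5 187.3] 27 [array([-0.066, -0.084]), array([-0.0547, -0.0645])]
scene [319.4 204.9] 164 [array([-0.0507, -0.017 ]), array([-0.0398,  0.0005])]
scene [341.4 219.2] 30 [array([-0.0684,  0.0516]), array([-0.057 ,  0.0672])]
```

Call:
servo_tool --delta_rot '[[0, 0, -0.15], [0, 0, -0.297], [0, 0, -0.297], [0, 0, -0.297], [0, 0, -0.297], [0, 0, -0.297], [0, 0, -0.297], [0, 0, -0.297], [0, 0, -0.297], [0, 0, -0.297], [0, 0, -0.297], [0, 0, -0.297], [0, 0, -0.297], [0, 0, -0.297], [0, 0, -0.297], [0, 0, -0.297], [0, 0, -0.297], [0, 0, -0.297], [0, 0, -0.297], [0, 0, -0.297]]' --translation '[[-542, -446, -12], [-542, -446, -12], [-542, -446, -12], [-542, -446, -12], [-542, -446, -12], [-542, -446, -12], [-542, -446, -12], [-542, -446, -12], [-542, -446, -12], [-542, -446, -12], [-542, -446, -12], [-542, -446, -12], [-542, -446, -12], [-542, -446, -12], [-542, -446, -12], [-542, -446, -12], [-542, -446, -12], [-542, -446, -12], [-542, -446, -12], [-542, -446, -12]]' --gripper '[120, 120, 120, 120, 120, 120, 120, 120, 120, 120, 120, 120, 120, 120, 120, 120, 120, 120, 120, 120]' --squeeze 30

```text
t: 2.8
eef_pos: [0.5801, 0.0973, 0.2015]
tool_rot: [-0.032, 1.0, 0.0, 0.0]
contact_force: [-0.9, -0.5, -0.2]
gripper_width: 0.0492
finger_force: 0.0
```

```bash
cat >> h.py <<'E'
def go(x,y,z,yaw,obs=None):
    "tool-axes shift (mm) and turn about z for a world target; yaw = heading of tool y, deg"
    o=obs or robot.get_obs();M=R.from_quat(o["tool_rot"]).as_matrix()
    t=M.T@(np.array([x,y,z])-o["eef_pos"])*1000
    cur=np.degrees(np.arctan2(M[1,1],M[0,1]));d=(yaw-cur+180)%360-180
    print("at",np.round(o["eef_pos"],4),"yaw",round(cur,2),"z-axis",np.round(M[:,2],4),"-> T",np.round(t,1),"rz",round(-np.radians(d),3),"rows",int(np.ceil(np.linalg.norm(t)/50)),"f",np.round(o["contact_force"],1),"w",round(o["gripper_width"],4),"t",round(o["t"],1))
E
cat > look.py <<'E'
from h import *
import sys
o=robot.get_obs();im=robot.get_image("wrist");cv2.imwrite(sys.argv[1],im[:,:,::-1]);c=cam("wrist",o)
hsv=cv2.cvtColor(im,cv2.COLOR_RGB2HSV)
b=cv2.inRange(hsv,(105,120,40),(125,255,255));n,l,s,ce=cv2.connectedComponentsWithStats(b)
ok=np.isin(l,[i for i in range(1,n) if s[i,4]>60]).astype(np.uint8)
cv2.fillConvexPoly(ok,cv2.convexHull(np.argwhere(ok)[:,::-1].astype(np.int32)),1)
p,f=fit([(c,ok)],[.612,.097,.062],.138,.213,.03,.062);print("rack",np.round(p,4),round(f,3))
r=cv2.inRange(im,(140,0,0),(255,80,80));n,l,s,ce=cv2.connectedComponentsWithStats(r)
cc,ss=np.cos(p[2]),np.sin(p[2])
for i in range(1,n):
    if s[i,4]>40:
        print(np.round(ce[i],1),s[i].tolist(),[np.round([cc*q[0]+ss*q[1],-ss*q[0]+cc*q[1]],4).tolist() for q in [ray(c,ce[i],z)[0]-[*p[:2],0] for z in(.068,.0995)]])
o2=o;go(*(np.array(p[:2])+[-.031*cc,-.031*ss]),.2,90+np.degrees(p[2]))
E
python3 look.py pics/w1.png
```

```text
rack [0.6135 0.0976 0.0628] 0.042
[232.1 151.9] [227, 139, 11, 27, 245] [[-0.065, -0.083], [-0.0696, -0.0749]]
[295.7 150. ] [291, 138, 10, 25, 212] [[-0.0669, -0.0163], [-0.0713, -0.0146]]
[359.5 150.7] [355, 138, 10, 27, 218] [[-0.0661, 0.0502], [-0.0707, 0.0456]]
[312.5 185. ] [307, 169, 12, 34, 393] [[-0.0292, 0.0011], [-0.0373, 0.0012]]
[542. 289.] [522, 284, 39, 11, 287] [[0.1026, 0.2843], [0.0818, 0.2572]]
at [0.5802 0.0972 0.2014] yaw 93.61 z-axis [ 3.e-04  1.e-04 -1.e+00] -> T [-2.2 -1.7  1.4] rz 0.0 rows 1 f [-0.5  0.  -0.5] w 0.0492 t 2.9
```

View pics/w1.png

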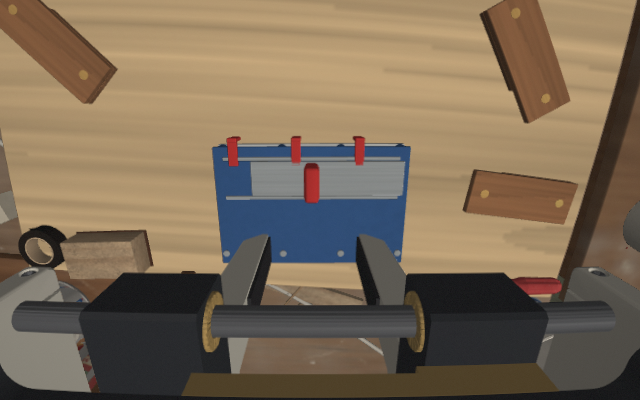

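Call:
servo_tool --delta_rot '[[0, 0, 0], [0, 0, 0], [0, 0, 0], [0, 0, 0], [0, 0, 0], [0, 0, 0], [0, 0, 0], [0, 0, 0], [0, 0, 0], [0, 0, 0]]' --translation '[[0, 0, 40], [0, 0, 80], [0, 0, 110], [0, 0, 122], [0, 0, 126], [0, 0, 126], [0, 0, 126], [0, 0, 126], [0, 0, 126], [0, 0, 126]]' --gripper '[120, 120, 120, 120, 120, 255, 255, 255, 255, 255]' --squeeze 15

```text
t: 3.85
eef_pos: [0.5806, 0.0967, 0.0758]
tool_rot: [-0.031, 1.0, 0.0, 0.0]
contact_force: [-0.2, 0.3, 0.7]
gripper_width: 0.014
finger_force: 0.0
```

Call:
servo_tool --delta_rot '[[0, 0, 0], [0, 0, 0], [0, 0, 0], [0, 0, 0], [0, 0, 0], [0, 0, 0], [0, 0, 0], [0, 0, 0]]' --translation '[[0, 0, 0], [0, -3, 0], [0, -6, 0], [0, -9, 0], [0, -12, 0], [0, -15, 0], [0, -15, 0], [0, -15, 0]]' --gripper '[255, 255, 255, 255, 255, 255, 255, 255]' --squeeze 15

```text
t: 4.65
eef_pos: [0.5814, 0.0816, 0.0753]
tool_rot: [-0.031, 1.0, 0.0, 0.0]
contact_force: [-0.1, 0.0, -0.5]
gripper_width: 0.0002
finger_force: 0.0
```

Call:
servo_tool --delta_rot '[[0, 0, 0], [0, 0, 0], [0, 0, 0], [0, 0, 0], [0, 0, 0]]' --translation '[[0, -1, 0], [0, -2, 0], [0, -3, 0], [0, -3, 0], [0, -3, 0]]' --gripper '[255, 255, 255, 255, 255]'

```text
t: 5.15
eef_pos: [0.5815, 0.0786, 0.0753]
tool_rot: [-0.031, 1.0, 0.0, 0.0]
contact_force: [0.3, 0.0, -0.4]
gripper_width: 0.0004
finger_force: 0.0
```

```bash
python3 look.py pics/w2.png; python3 - <<'E'
import cv2
from h import *
cv2.imwrite("pics/s2.png",cv2.resize(robot.get_image("scene")[120:300,220:440,::-1],None,fx=3,fy=3))
E
```

```text
rack [0.6141 0.0975 0.0616] 0.229
[414.2 177.8] [407, 157, 16, 42, 535] [[-0.067, 0.05], [-0.0743, 0.0396]]
[213.3 178.9] [204, 158, 19, 43, 607] [[-0.0662, -0.0827], [-0.0736, -0.0724]]
[313.6 178.5] [307, 158, 14, 42, 556] [[-0.0664, -0.0164], [-0.0738, -0.0164]]
[344.4 232.2] [334, 212, 20, 52, 732] [[-0.0283, 0.005], [-0.0416, 0.0016]]
at [0.5815 0.0787 0.0753] yaw 93.56 z-axis [ 0.  0. -1.] -> T [  -2.6   16.8 -124.7] rz 0.001 rows 3 f [ 0.2 -0.  -0. ] w 0.0004 t 5.2
```

View pics/w2.png

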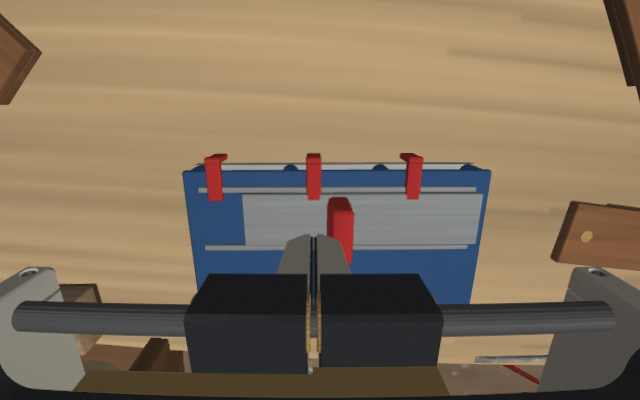

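View pics/s2.png

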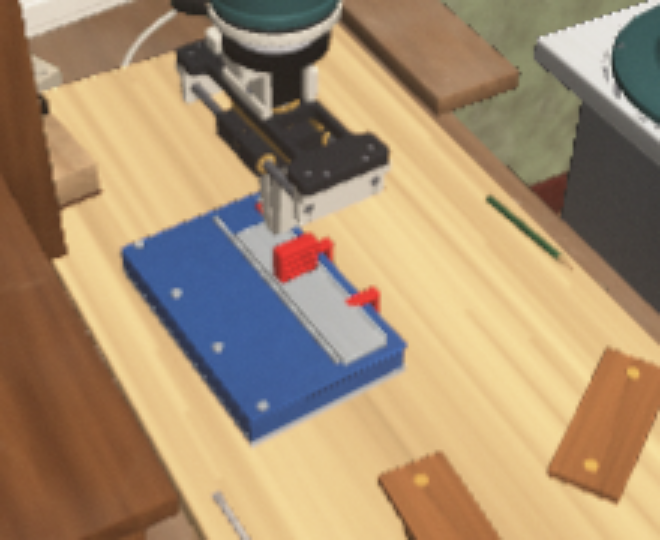

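```bash
python3 - <<'E'
from h import *
o=robot.get_obs();c=cam("wrist",o)
print("tips",proj(c,[[*o["eef_pos"][:2],o["eef_pos"][2]]]))
p=[.6135,.0976,.0628];cc,ss=np.cos(p[2]),np.sin(p[2])
def tr(u):u=u-np.array(p[:2]);return np.round([cc*u[0]+ss*u[1],-ss*u[0]+cc*u[1]],4)
for uv in [(340,198),(340,203),(332,205),(350,205),(344,212),(342,264),(352,262)]:
    print(uv,[tr(ray(c,[uv],z)[0][:2]) for z in(.0675,.0995)])
for gx in(-.03,-.04,-.05):
    q=np.array(p[:2])+[cc*gx-ss*.0012,ss*gx+cc*.0012]
    print(gx,np.round(proj(c,box(*q,p[2],.036,.014,.0675,.0995))).tolist())
E
```

```text
tips [[312.97286698 228.99910949]]
(340, 198) [array([-0.0523,  0.0013]), array([-0.062 , -0.0015])]
(340, 203) [array([-0.0488,  0.0014]), array([-0.059 , -0.0014])]
(332, 205) [array([-0.0474, -0.004 ]), array([-0.0578, -0.006 ])]
(350, 205) [array([-0.0474,  0.0082]), array([-0.0578,  0.0043])]
(344, 212) [array([-0.0424,  0.0043]), array([-0.0536,  0.001 ])]
(342, 264) [array([-0.0028,  0.004 ]), array([-0.0203,  0.0007])]
(352, 262) [array([-0.0044,  0.0111]), array([-0.0216,  0.0067])]
-0.03 [[329.0, 204.0], [332.0, 221.0], [350.0, 204.0], [356.0, 221.0], [329.0, 252.0], [331.0, 276.0], [348.0, 252.0], [354.0, 276.0]]
-0.04 [[330.0, 190.0], [332.0, 205.0], [351.0, 190.0], [357.0, 205.0], [329.0, 240.0], [331.0, 261.0], [349.0, 239.0], [354.0, 261.0]]
-0.05 [[330.0, 175.0], [333.0, 188.0], [351.0, 175.0], [358.0, 188.0], [329.0, 226.0], [332.0, 246.0], [349.0, 226.0], [355.0, 246.0]]
```

Call:
servo_tool --delta_rot '[[0, 0, 0], [0, 0, 0], [0, 0, 0], [0, 0, 0], [0, 0, 0], [0, 0, 0], [0, 0, 0], [0, 0, 0], [0, 0, 0]]' --translation '[[0, 0, -35], [40, 0, -35], [85, 0, -35], [130, 0, -35], [130, 0, 0], [130, 0, 25], [130, 0, 37], [130, 0, 41], [130, 0, 41]]' --gripper '[255, 255, 255, 255, 255, 255, 255, 255, 255]'

```text
t: 6.15
eef_pos: [0.452, 0.0706, 0.0344]
tool_rot: [-0.031, 1.0, -0.0, -0.0]
contact_force: [-1.0, -0.7, 0.3]
gripper_width: 0.0005
finger_force: 0.0
```

Call:
servo_tool --delta_rot '[[0, 0, 0], [0, 0, 0], [0, 0, 0], [0, 0, 0], [0, 0, 0], [0, 0, 0]]' --translation '[[0, 0, 1], [0, 0, 2], [0, 0, 3], [0, 0, 4], [0, 0, 5], [0, 0, 5]]' --gripper '[255, 255, 255, 255, 255, 255]'

```text
t: 6.75
eef_pos: [0.4517, 0.0706, 0.0291]
tool_rot: [-0.031, 1.0, -0.0, -0.0]
contact_force: [0.7, -0.7, -0.1]
gripper_width: 0.0002
finger_force: 0.0
```

Call:
servo_tool --delta_rot '[[0, 0, 0], [0, 0, 0], [0, 0, 0], [0, 0, 0], [0, 0, 0], [0, 0, 0]]' --translation '[[0, 0, 2], [0, 0, 4], [0, 0, 6], [0, 0, 8], [0, 0, 8], [0, 0, 8]]' --gripper '[255, 255, 255, 255, 255, 255]'

```text
t: 7.35
eef_pos: [0.4518, 0.0706, 0.0212]
tool_rot: [-0.031, 1.0, 0.0, -0.0]
contact_force: [0.4, -1.0, -0.6]
gripper_width: 0.0003
finger_force: 0.0
```

```bash
python3 - <<'E'
from h import *
o=robot.get_obs();print(o["eef_pos"],o["contact_force"])
im=robot.get_image("wrist");a=im[200:300,250:380,::-1]
s=robot.get_image("scene");q=proj(cam("scene"),[o["eef_pos"],[*o["eef_pos"][:2],.03]]);print(q)
u,v=q[0].astype(int);b=s[v-70:v+30,u-65:u+65,::-1]
cv2.imwrite("pics/z3.png",cv2.resize(np.hstack([a,b]),None,fx=3,fy=3,interpolation=cv2.INTER_CUBIC))
E
```

```text
[0.45176445 0.07058954 0.02119674] [ 0.40987863 -1.00334119 -0.557663  ]
[[355.92123917 201.50836489]
 [356.09277038 199.05042954]]
```

View pics/z3.png

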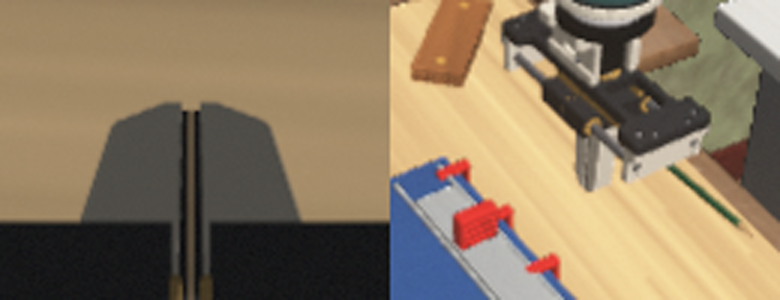

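Call:
servo_tool --delta_rot '[[0, 0, 0], [0, 0, 0], [0, 0, 0], [0, 0, 0], [0, 0, 0], [0, 0, 0], [0, 0, 0], [0, 0, 0], [0, 0, 0]]' --translation '[[0, 0, 4], [0, 0, 7], [0, 0, 9], [0, 0, 10], [0, 0, 11], [0, 0, 12], [0, 0, 13], [0, 0, 13], [0, 0, 13]]' --gripper '[255, 255, 255, 255, 255, 255, 255, 255, 255]'

```text
t: 8.35
eef_pos: [0.4518, 0.0706, 0.0083]
tool_rot: [-0.031, 1.0, -0.0, 0.0]
contact_force: [0.3, 0.1, -0.5]
gripper_width: 0.0002
finger_force: 0.0
```

Call:
servo_tool --delta_rot '[[0, 0, 0], [0, 0, 0], [0, 0, 0], [0, 0, 0], [0, 0, 0]]' --translation '[[0, 0, 1], [0, 0, 2], [0, 0, 3], [0, 0, 3], [0, 0, 3]]' --gripper '[255, 255, 255, 255, 255]'

```text
t: 8.85
eef_pos: [0.4518, 0.0706, 0.0052]
tool_rot: [-0.031, 1.0, -0.0, -0.0]
contact_force: [0.1, -0.3, -0.2]
gripper_width: 0.0004
finger_force: 0.0
```

Call:
servo_tool --delta_rot '[[0, 0, 0], [0, 0, 0], [0, 0, 0], [0, 0, 0]]' --translation '[[0, 0, 1], [0, 0, 2], [0, 0, 2], [0, 0, 2]]' --gripper '[255, 255, 255, 255]'

```text
t: 9.25
eef_pos: [0.4517, 0.0706, 0.0032]
tool_rot: [-0.031, 1.0, 0.0, -0.0]
contact_force: [-0.1, -0.1, -0.5]
gripper_width: 0.0004
finger_force: 0.0
```

Call:
servo_tool --delta_rot '[[0, 0, 0], [0, 0, 0], [0, 0, 0], [0, 0, 0]]' --translation '[[0, 0, 1], [0, 0, 2], [0, 0, 2], [0, 0, 2]]' --gripper '[255, 255, 255, 255]'

```text
t: 9.65
eef_pos: [0.4517, 0.0706, 0.0012]
tool_rot: [-0.031, 1.0, -0.0, -0.0]
contact_force: [0.4, 0.3, 0.2]
gripper_width: 0.0006
finger_force: 0.0
```

Call:
servo_tool --delta_rot '[[0, 0, 0], [0, 0, 0], [0, 0, 0]]' --translation '[[0, 0, 1], [0, 0, 1], [0, 0, 1]]' --gripper '[255, 255, 255]'

```text
t: 9.95
eef_pos: [0.4519, 0.0706, 0.0008]
tool_rot: [-0.031, 1.0, -0.0, 0.0]
contact_force: [-4.5, -0.7, 8.4]
gripper_width: 0.0003
finger_force: 4.1
```

```bash
python3 - <<'E'
from h import *
K,D,V=cam("scene")
o=-V[:3,:3].T@V[:3,3]
n=cv2.undistortPoints(np.array([[368.3,192],[394.3,180.3]]).reshape(-1,1,2),K,D)[:,0]
d=np.c_[n,np.ones(2)]@V[:3,:3]
for yy in(.094,.0):
    print(yy,o+d*((.0706+yy-o[1])/d[:,1])[:,None])
E
```

```text
0.094 [[0.48508048 0.1646     0.14425596]
 [0.4152718  0.1646     0.14975701]]
0.0 [[0.4149112  0.0706     0.03861569]
 [0.33328168 0.0706     0.04504824]]
```

Call:
servo_tool --delta_rot '[[0, 0, 0], [0, 0, 0], [0, 0, 0], [0, 0, 0], [0, 0, 0], [0, 0, 0], [0, 0, 0], [0, 0, 0], [0, 0, 0], [0, 0, 0], [0, 0, 0], [0, 0, 0], [0, 0, 0], [0, 0, 0], [0, 0, 0], [0, 0, 0], [0, 0, 0]]' --translation '[[0, 0, -45], [0, 0, -90], [-40, 18, -90], [-85, 18, -90], [-126, 18, -90], [-126, 18, -90], [-126, 18, -65], [-126, 18, -50], [-126, 18, -46], [-126, 18, -46], [-126, 18, -46], [-126, 18, -46], [-126, 18, -46], [-126, 18, -46], [-126, 18, -46], [-126, 18, -46], [-126, 18, -46]]' --gripper '[130, 130, 130, 130, 130, 130, 130, 130, 130, 255, 255, 255, 255, 255, 255, 255, 255]' --squeeze 12

```text
t: 11.65
eef_pos: [0.5767, 0.0964, 0.0469]
tool_rot: [-0.031, 1.0, -0.0, 0.0]
contact_force: [-1.0, -1.5, 6.5]
gripper_width: 0.0137
finger_force: 12.0
```

Call:
servo_tool --delta_rot '[[0, 0, 0], [0, 0, 0], [0, 0, 0], [0, 0, 0], [0, 0, 0], [0, 0, 0], [0, 0, 0], [0, 0, 0]]' --translation '[[0, 0, -1], [0, -3, -1], [0, -6, -1], [0, -9, -1], [0, -12, -1], [0, -15, -1], [0, -15, -1], [0, -15, -1]]' --gripper '[255, 255, 255, 255, 255, 255, 255, 255]'

```text
t: 12.45
eef_pos: [0.5776, 0.0811, 0.0469]
tool_rot: [-0.031, 1.0, -0.0, 0.0]
contact_force: [5.1, -0.5, -4.5]
gripper_width: 0.014
finger_force: 12.0
```

Call:
servo_tool --delta_rot '[[0, 0, 0], [0, 0, 0], [0, 0, 0], [0, 0, 0], [0, 0, 0]]' --translation '[[0, -1, 0], [0, -2, 0], [0, -3, 0], [0, -3, 0], [0, -3, 0]]' --gripper '[255, 255, 255, 255, 255]'

```text
t: 12.95
eef_pos: [0.5778, 0.0783, 0.047]
tool_rot: [-0.031, 1.0, 0.0, 0.0]
contact_force: [5.1, 0.0, -5.5]
gripper_width: 0.0138
finger_force: 12.0
```

Call:
servo_tool --delta_rot '[[0, 0, 0], [0, 0, 0], [0, 0, 0], [0, 0, 0]]' --translation '[[0, -1, 0], [0, -1.5, 0], [0, -1.5, 0], [0, -1.5, 0]]' --gripper '[255, 255, 255, 255]'

```text
t: 13.35
eef_pos: [0.5778, 0.0778, 0.0469]
tool_rot: [-0.031, 1.0, 0.001, 0.0]
contact_force: [5.8, 7.6, -4.7]
gripper_width: 0.014
finger_force: 12.0
```

Call:
servo_tool --delta_rot '[[0, 0, 0], [0, 0, 0], [0, 0, 0], [0, 0, 0]]' --translation '[[0, -1, 0], [0, -1.5, 0], [0, -1.5, 0], [0, -1.5, 0]]' --gripper '[255, 255, 255, 255]'

```text
t: 13.75
eef_pos: [0.5778, 0.0777, 0.0469]
tool_rot: [-0.031, 1.0, 0.002, 0.0]
contact_force: [4.8, 20.2, -6.2]
gripper_width: 0.014
finger_force: 12.0
```

Call:
servo_tool --delta_rot '[[0, 0, 0], [0, 0, 0], [0, 0, 0], [0, 0, 0], [0, 0, 0], [0, 0, 0], [0, 0, 0]]' --translation '[[0, 2, 0], [0, 2, 0], [0, 2, 0], [0, 2, 0], [0, 2, -10], [0, 2, -50], [0, 2, -70]]' --gripper '[255, 180, 180, 180, 180, 180, 180]'

```text
t: 14.45
eef_pos: [0.5782, 0.0774, 0.1208]
tool_rot: [-0.031, 1.0, 0.0, 0.001]
contact_force: [0.4, -0.0, 0.8]
gripper_width: 0.0269
finger_force: 0.0
```

```bash
python3 - <<'E'
from h import *
c=cam("top");im=robot.get_image("top")
st=[(d["region"],d["p"]) for d in robot.cut_out("top","spacer_a")]
c2=cam("scene");robot.get_image("scene");s2=[d["region"] for d in robot.cut_out("scene","spacer_a")]
o=robot.get_obs()
for m,p in st:
    s=start(c,m,.042);obs=[(c,m)]+[(c2,n) for n in s2 if np.hypot(*(np.array(start(c2,n,.042)[:2])-s[:2]))<.04]
    q,f=fit(obs,s,.13,.052,.03,.046)
    print(np.round(q,4),round(f,3),round(p,2),len(obs),"q1",np.round(fit(obs[:1],s,.13,.052,.03,.046)[0],4))
    if f<.2:
        for e in(1,-1):
            u=np.array([np.cos(q[2]),np.sin(q[2])]);P=q[:2]+e*.061*u
            for yaw in (np.degrees(q[2])+90,np.degrees(q[2])-90):
                if abs(((yaw-93.6+180)%360)-180)<91: print("  end",e,end=" ");go(*P,.035,yaw,o)
E
```

```text
[ 0.4329  0.318  -2.5603] 0.062 0.89 2 q1 [ 0.4329  0.3184 -2.5647]
  end 1 at [0.5777 0.0773 0.1177] yaw 93.56 z-axis [ 7.e-04  0.e+00 -1.e+00] -> T [182.6 218.9  82.5] rz -0.519 rows 6 f [ 0.1 -0.2 -0.5] w 0.0274 t 14.7
  end -1 at [0.5777 0.0773 0.1177] yaw 93.56 z-axis [ 7.e-04  0.e+00 -1.e+00] -> T [ 76.7 279.5  82.6] rz -0.519 rows 7 f [ 0.1 -0.2 -0.5] w 0.0274 t 14.7
[0.588  0.3462 1.4972] 0.091 0.87 2 q1 [0.5895 0.3468 1.5295]
  end 1 at [0.5777 0.0773 0.1177] yaw 93.56 z-axis [ 7.e-04  0.e+00 -1.e+00] -> T [-35.2 328.1  82.7] rz -1.435 rows 7 f [ 0.1 -0.2 -0.5] w 0.0274 t 14.7
  end -1 at [0.5777 0.0773 0.1177] yaw 93.56 z-axis [ 7.e-04  0.e+00 -1.e+00] -> T [-18.7 207.2  82.7] rz -1.435 rows 5 f [ 0.1 -0.2 -0.5] w 0.0274 t 14.7
[ 0.4499 -0.192   0.8583] 0.054 0.75 1 q1 [ 0.4499 -0.192   0.8583]
  end 1 at [0.5777 0.0773 0.1177] yaw 93.56 z-axis [ 7.e-04  0.e+00 -1.e+00] -> T [ 101.6 -217.3   82.6] rz -0.796 rows 6 f [ 0.1 -0.2 -0.5] w 0.0274 t 14.7
  end -1 at [0.5777 0.0773 0.1177] yaw 93.56 z-axis [ 7.e-04  0.e+00 -1.e+00] -> T [ 186.9 -304.5   82.5] rz -0.796 rows 8 f [ 0.1 -0.2 -0.5] w 0.0274 t 14.7
```

Call:
servo_tool --delta_rot '[[0, 0, -0.13], [0, 0, -0.26], [0, 0, -0.39], [0, 0, -0.519], [0, 0, -0.519], [0, 0, -0.519], [0, 0, -0.519], [0, 0, -0.519], [0, 0, -0.519], [0, 0, -0.519], [0, 0, -0.519]]' --translation '[[31, 37, 0], [62, 74, 0], [93, 111, 0], [124, 148, 0], [155, 185, 0], [183, 219, 0], [183, 219, 40], [183, 219, 75], [183, 219, 92], [183, 219, 96], [183, 219, 96]]' --gripper '[255, 255, 255, 255, 255, 255, 255, 255, 255, 255, 255]'

```text
t: 15.75
eef_pos: [0.3809, 0.2843, 0.0206]
tool_rot: [-0.286, 0.958, -0.0, -0.001]
contact_force: [-0.9, 0.8, 0.9]
gripper_width: 0.0006
finger_force: 0.0
```

Call:
servo_tool --delta_rot '[[0, 0, 0], [0, 0, 0], [0, 0, 0], [0, 0, 0], [0, 0, 0]]' --translation '[[0, 0, 1], [0, 0, 2], [0, 0, 3], [0, 0, 4], [0, 0, 4]]' --gripper '[255, 255, 255, 255, 255]'

```text
t: 16.25
eef_pos: [0.3814, 0.2846, 0.0173]
tool_rot: [-0.286, 0.958, 0.0, 0.0]
contact_force: [-0.2, -0.0, 0.4]
gripper_width: 0.0003
finger_force: 0.0
```

Call:
servo_tool --delta_rot '[[0, 0, 0], [0, 0, 0], [0, 0, 0], [0, 0, 0]]' --translation '[[0, 0, 1], [0, 0, 2], [0, 0, 2], [0, 0, 2]]' --gripper '[255, 255, 255, 255]'

```text
t: 16.65
eef_pos: [0.3816, 0.2847, 0.0167]
tool_rot: [-0.287, 0.958, 0.0, 0.0]
contact_force: [-6.8, -5.4, 18.7]
gripper_width: 0.0004
finger_force: 9.4
```

Call:
servo_tool --delta_rot '[[0, 0, 0], [0, 0, 0], [0, 0, 0]]' --translation '[[0, 0, 1], [0, 0, 1], [0, 0, 1]]' --gripper '[255, 255, 255]'

```text
t: 16.95
eef_pos: [0.3816, 0.2848, 0.0167]
tool_rot: [-0.287, 0.958, 0.0, 0.0]
contact_force: [-13.6, -9.1, 30.7]
gripper_width: 0.0007
finger_force: 15.4
```

Call:
servo_tool --delta_rot '[[0, 0, 0], [0, 0, 0], [0, 0, 0], [0, 0, 0], [0, 0, 0], [0, 0, 0], [0, 0, 0], [0, 0, 0], [0, 0, 0], [0, 0, 0], [0, 0, 0], [0, 0, 0], [0, 0, 0], [0, 0, 0], [0, 0, 0], [0, 0, 0], [0, 0, 0], [0, 0, 0], [0, 0, 0]]' --translation '[[0, 0, -15], [-8, 0, -15], [-8, 0, -15], [-8, 0, -15], [-8, 0, -15], [-8, 0, -15], [-8, 0, -15], [-8, 0, -15], [-8, 0, 0], [-8, 0, 10], [-8, 0, 12], [-8, 0, 12], [-8, 0, 12], [-8, 0, 12], [-8, 0, 12], [-8, 0, 12], [-8, 0, 12], [-8, 0, 12], [-8, 0, 12]]' --gripper '[255, 0, 0, 0, 0, 0, 0, 0, 0, 0, 0, 255, 255, 255, 255, 255, 255, 255, 255]' --squeeze 40

```text
t: 18.85
eef_pos: [0.388, 0.289, 0.0022]
tool_rot: [-0.287, 0.958, -0.0, -0.0]
contact_force: [0.5, -0.5, -1.2]
gripper_width: 0.0518
finger_force: 40.0
```

Call:
servo_tool --delta_rot '[[0, 0, 0], [0, 0, 0], [0, 0, 0.1], [0, 0, 0.2], [0, 0, 0.3], [0, 0, 0.4], [0, 0, 0.519], [0, 0, 0.519], [0, 0, 0.519]]' --translation '[[0, 0, -7], [0, 0, -14], [10, -21, -14], [20, -42, -14], [30, -63, -14], [40, -84, -14], [50, -105, -14], [59, -126, -14], [59, -126, -14]]' --gripper '[255, 255, 255, 255, 255, 255, 255, 255, 255]'

```text
t: 19.75
eef_pos: [0.4084, 0.1496, 0.0171]
tool_rot: [-0.03, 1.0, -0.0, 0.001]
contact_force: [-0.5, 0.7, -1.4]
gripper_width: 0.0516
finger_force: 40.0
```

```bash
python3 - <<'E'
from h import *
o=robot.get_obs();im=robot.get_image("wrist");cv2.imwrite("pics/w4.png",im[:,:,::-1])
go(.4077,.1513,.0117,93.56,o)
r=cv2.inRange(im,(140,0,0),(255,80,80));n,l,s,ce=cv2.connectedComponentsWithStats(r);print([(s[i].tolist()) for i in range(1,n) if s[i,4]>40])
E
```

```text
at [0.4084 0.1496 0.0171] yaw 93.45 z-axis [ 1.e-03 -1.e-04 -1.e+00] -> T [0.6 1.7 5.4] rz -0.002 rows 1 f [-0.5  0.7 -1.4] w 0.0516 t 19.8
[]
```

View pics/w4.png

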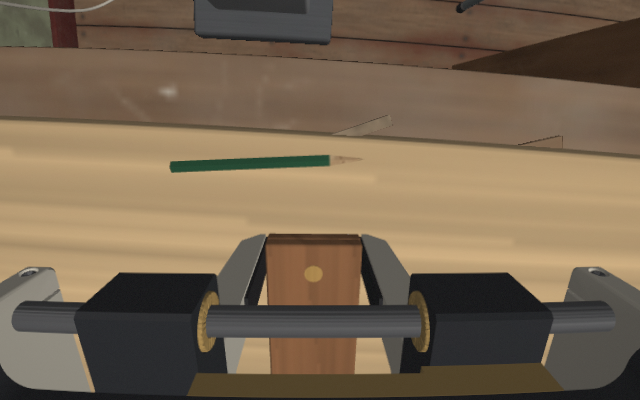

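Call:
servo_tool --delta_rot '[[0, 0, -0.002], [0, 0, -0.002], [0, 0, -0.002], [0, 0, -0.002], [0, 0, -0.002], [0, 0, -0.002], [0, 0, -0.002], [0, 0, -0.002], [0, 0, -0.002]]' --translation '[[0.6, 1.7, 5], [0.6, 1.7, 5], [-5, 1.7, 5], [-9, 1.7, 5], [-13, 1.7, 5], [-17, 1.7, 5], [-21, 1.7, 5], [-25, 1.7, 5], [-28, 1.7, 5]]' --gripper '[255, 255, 255, 255, 255, 255, 255, 255, 255]'

```text
t: 20.7
eef_pos: [0.4361, 0.1547, 0.0112]
tool_rot: [-0.032, 0.999, -0.0, -0.0]
contact_force: [0.2, -0.5, -0.7]
gripper_width: 0.0514
finger_force: 40.0
```

Call:
servo_tool --delta_rot '[[0, 0, 0], [0, 0, 0], [0, 0, 0], [0, 0, 0], [0, 0, 0], [0, 0, 0], [0, 0, 0], [0, 0, 0]]' --translation '[[0, -0.7, 0], [0, -1.4, 0], [-8, -1.4, 0], [-16, -1.4, 0], [-24, -1.4, 0], [-32, -1.4, 0], [-40, -1.4, 0], [-40, -1.4, 0]]' --gripper '[255, 255, 255, 255, 255, 255, 255, 255]'

```text
t: 21.5
eef_pos: [0.4766, 0.1559, 0.0111]
tool_rot: [-0.032, 0.999, -0.0, -0.0]
contact_force: [-0.8, -0.7, -1.3]
gripper_width: 0.0516
finger_force: 40.0
```

Call:
servo_tool --delta_rot '[[0, 0, 0], [0, 0, 0], [0, 0, 0], [0, 0, 0], [0, 0, 0], [0, 0, 0]]' --translation '[[-8, 0, 0], [-16, 0, 0], [-24, 0, 0], [-32, 0, 0], [-40, 0, 0], [-40, 0, 0]]' --gripper '[255, 255, 255, 255, 255, 255]'

```text
t: 22.1
eef_pos: [0.5165, 0.1585, 0.0112]
tool_rot: [-0.032, 0.999, -0.0, -0.0]
contact_force: [-0.5, -0.1, -1.2]
gripper_width: 0.0516
finger_force: 40.0
```

Call:
servo_tool --delta_rot '[[0, 0, 0], [0, 0, 0], [0, 0, 0], [0, 0, 0], [0, 0, 0], [0, 0, 0], [0, 0, 0], [0, 0, 0], [0, 0, 0], [0, 0, 0], [0, 0, 0], [0, 0, 0], [0, 0, 0]]' --translation '[[0, 0, 0], [0, 0, 0], [0, 0, 0], [0, 0, 0], [15, 0, 0], [34, 0, 0], [34, 0, -3], [34, 0, -3], [34, 0, -3], [34, 0, -3], [34, 0, -3], [34, 0, -3], [34, 0, -3]]' --gripper '[90, 90, 90, 90, 90, 90, 255, 255, 255, 255, 255, 255, 255]'

```text
t: 23.4
eef_pos: [0.4818, 0.1563, 0.0141]
tool_rot: [-0.032, 0.999, -0.0, -0.0]
contact_force: [-0.2, 0.4, 0.1]
gripper_width: 0.0091
finger_force: 0.0
```

Call:
servo_tool --delta_rot '[[0, 0, 0], [0, 0, 0], [0, 0, 0], [0, 0, 0], [0, 0, 0], [0, 0, 0], [0, 0, 0], [0, 0, 0], [0, 0, 0], [0, 0, 0]]' --translation '[[-5, 0, 0], [-10, 0, 0], [-15, 0, 0], [-20, 0, 0], [-25, 0, 0], [-30, 0, 0], [-35, 0, 0], [-40, 0, 0], [-43, 0, 0], [-43, 0, 0]]' --gripper '[255, 255, 255, 255, 255, 255, 255, 255, 255, 255]'

```text
t: 24.4
eef_pos: [0.525, 0.1591, 0.0142]
tool_rot: [-0.032, 0.999, -0.0, 0.0]
contact_force: [0.1, 0.5, -0.6]
gripper_width: 0.0007
finger_force: 0.0
```

Call:
servo_tool --delta_rot '[[0, 0, 0], [0, 0, 0], [0, 0, 0], [0, 0, 0], [0, 0, 0], [0, 0, 0]]' --translation '[[-2, 0, 0], [-4, 0, 0], [-5, 0, 0], [-6, 0, 0], [-6, 0, 0], [-6, 0, 0]]' --gripper '[255, 255, 255, 255, 255, 255]'

```text
t: 25.0
eef_pos: [0.5295, 0.1593, 0.0143]
tool_rot: [-0.032, 0.999, -0.0, -0.001]
contact_force: [-12.4, -1.9, 7.0]
gripper_width: 0.0004
finger_force: 6.0
```

Call:
servo_tool --delta_rot '[[0, 0, 0], [0, 0, 0], [0, 0, 0], [0, 0, 0]]' --translation '[[-1, 0, 0], [-2, 0, 0], [-2, 0, 0], [-2, 0, 0]]' --gripper '[255, 255, 255, 255]'

```text
t: 25.4
eef_pos: [0.5294, 0.1593, 0.0142]
tool_rot: [-0.032, 0.999, -0.0, -0.004]
contact_force: [-32.7, -4.3, 19.8]
gripper_width: 0.0005
finger_force: 16.5
```

Call:
servo_tool --delta_rot '[[0, 0, 0], [0, 0, 0], [0, 0, 0], [0, 0, 0]]' --translation '[[20, 0, -2], [50, 0, -20], [50, 0, -60], [50, 0, -80]]' --gripper '[255, 255, 255, 255]'

```text
t: 25.8
eef_pos: [0.4829, 0.1566, 0.0973]
tool_rot: [-0.032, 0.999, 0.0, 0.002]
contact_force: [0.5, 0.2, -0.3]
gripper_width: 0.0006
finger_force: 0.0
```

```bash
python3 - <<'E'
from h import *
o=robot.get_obs();im=robot.get_image("wrist");c=cam("wrist",o)
p=[.6135,.0970,.0622];u=np.array([np.cos(p[2]),np.sin(p[2])]);v=np.array([-u[1],u[0]]);C=np.array(p[:2])
W=lambda a,b,z:[*(C+a*u+b*v),z]
print(np.round(proj(c,[W(-.069,.067,.062),W(-.069,.0395,.054),W(-.069,.0945,.054),W(-.069,.067,.03),W(-.069,-.1065,.062),W(-.069,.1065,.062)])))
cv2.imwrite("pics/w5.png",cv2.resize(im[90:300,180:500,::-1],None,fx=2.5,fy=2.5,interpolation=cv2.INTER_CUBIC))
E
```

```text
[[312. 277.]
 [280. 272.]
 [344. 272.]
 [312. 259.]
 [107. 275.]
 [360. 277.]]
```

View pics/w5.png

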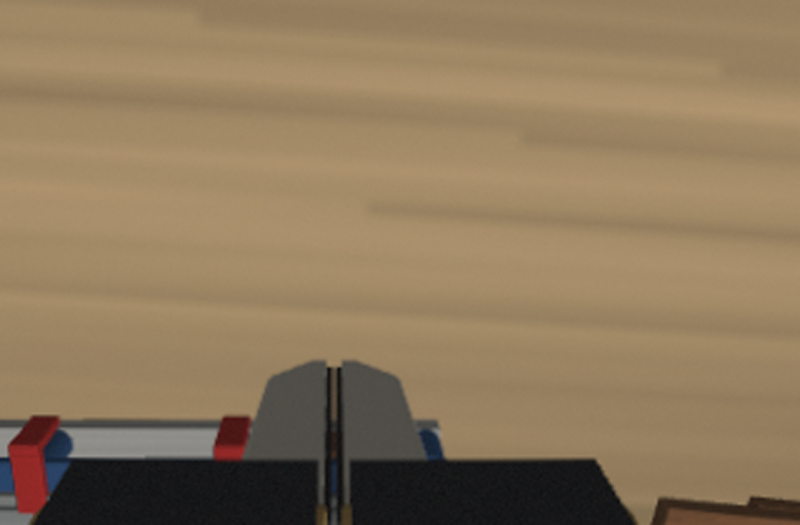

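Call:
servo_tool --delta_rot '[[0, 0, 0], [0, 0, 0], [0, 0, 0], [0, 0, 0], [0, 0, 0]]' --translation '[[0, 45, -20], [0, 90, -20], [0, 110, -20], [0, 110, -20], [0, 110, -20]]' --gripper '[255, 255, 255, 255, 255]'

```text
t: 26.35
eef_pos: [0.4755, 0.2661, 0.1139]
tool_rot: [-0.033, 0.999, -0.0, -0.0]
contact_force: [0.2, -0.5, -0.1]
gripper_width: 0.0005
finger_force: 0.0
```

```bash
python3 - <<'E'
from h import *
o=robot.get_obs();im=robot.get_image("wrist");c=cam("wrist",o)
p=[.6135,.0970,.0622];u=np.array([np.cos(p[2]),np.sin(p[2])]);v=np.array([-u[1],u[0]]);C=np.array(p[:2])
W=lambda a,b,z:[*(C+a*u+b*v),z]
q=np.round(proj(c,[W(-.069,.067,.062),W(-.069,.041,.054),W(-.069,.093,.054),W(-.069,.067,.038),W(-.069,.067,.03)])).astype(int);print(q.tolist())
x,y=q[0];x0,y0=max(0,x-60),y-50
a=cv2.resize(im[y0:y0+90,x0:x0+120,::-1],None,fx=6,fy=6,interpolation=cv2.INTER_CUBIC);print("crop origin",x0,y0)
cv2.imwrite("pics/w6.png",a)
for d in robot.cut_out("wrist","spacer_a"): print(round(d["p"],2),np.round(d["xy"]),d["region"].sum(),start(c,d["region"],.042))
for P,z,yw in [((.588,.3462),.08,90+85.8-90+90)]: go(*P,z,175.8,o)
E
```

```text
[[188, 267], [164, 262], [220, 263], [198, 255], [201, 251]]
crop origin 128 217
0.69 [194. 259.] 484 [np.float64(0.5425506277880904), np.float64(0.1603218701750788), np.float64(1.6453095374954447)]
0.55 [442. 298.] 334 [np.float64(0.5695943425548233), np.float64(0.4006462828169074), np.float64(-2.6842667506816134)]
at [0.4755 0.2661 0.1139] yaw 93.74 z-axis [-3.e-04 -5.e-04 -1.e+00] -> T [-117.5   72.6   33.8] rz -1.432 rows 3 f [ 0.2 -0.5 -0.1] w 0.0005 t 26.4
```

View pics/w6.png

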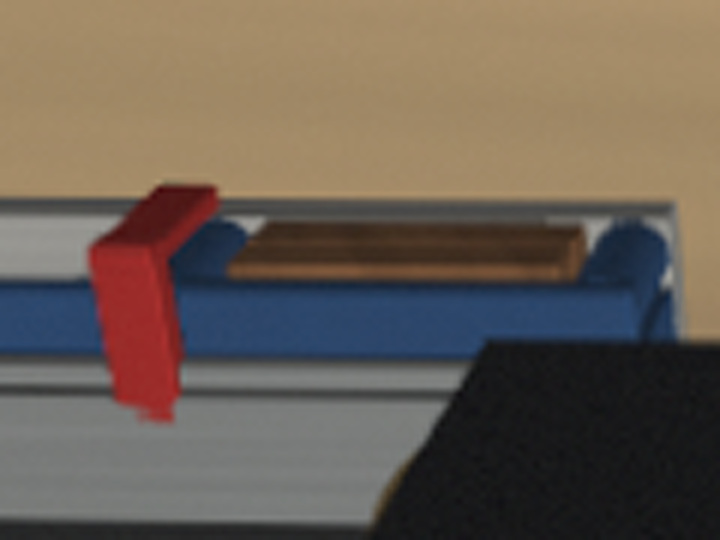

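```bash
cat > blocks.py <<'E'
from h import *
cs={};ms={}
for c in("top","scene"):
    robot.get_image(c);cs[c]=cam(c);ms[c]=[(d["region"],d["p"]) for d in robot.cut_out(c,"spacer_a")]
o=robot.get_obs()
for m,p in ms["top"]:
    s=start(cs["top"],m,.042);ob=[(cs["top"],m)]+[(cs["scene"],n) for n,_ in ms["scene"] if np.hypot(*(np.array(start(cs["scene"],n,.042)[:2])-s[:2]))<.04]
    q,f=fit(ob,s,.13,.052,.03,.046)
    print("block",np.round(q,4),"deg",round(np.degrees(q[2]),1),round(f,3),round(p,2),len(ob))
    if f>.2: continue
    u=np.array([np.cos(q[2]),np.sin(q[2])])
    for e in(1,-1):
        for s2 in(90,-90):
            yaw=np.degrees(q[2])+s2;j6=(yaw-np.degrees(np.arctan2(q[1],q[0]))+180)%360-180
            if abs(j6)<165: print(" end",e,np.round(q[:2]+e*.061*u,3),"yaw",round(yaw%360,1),"j6",round(-j6),end=" ");go(*(q[:2]+e*.061*u),.02,yaw,o)
E
python3 blocks.py
```

```text
block [ 0.4487 -0.1924  0.8638] deg 49.5 0.082 0.61 2
 end 1 [ 0.488 -0.146] yaw 139.5 j6 -163 at [0.4758 0.2655 0.1143] yaw 93.62 z-axis [ 1.e-04  0.e+00 -1.e+00] -> T [  13.6 -411.5   94.3] rz -0.801 rows 9 f [0.4 1.  0.1] w 0.0005 t 26.6
 end 1 [ 0.488 -0.146] yaw 319.5 j6 17 at [0.4758 0.2655 0.1143] yaw 93.62 z-axis [ 1.e-04  0.e+00 -1.e+00] -> T [  13.6 -411.5   94.3] rz 2.341 rows 9 f [0.4 1.  0.1] w 0.0005 t 26.6
 end -1 [ 0.409 -0.239] yaw 139.5 j6 -163 at [0.4758 0.2655 0.1143] yaw 93.62 z-axis [ 1.e-04  0.e+00 -1.e+00] -> T [  98.5 -499.    94.3] rz -0.801 rows 11 f [0.4 1.  0.1] w 0.0005 t 26.6
 end -1 [ 0.409 -0.239] yaw 319.5 j6 17 at [0.4758 0.2655 0.1143] yaw 93.62 z-axis [ 1.e-04  0.e+00 -1.e+00] -> T [  98.5 -499.    94.3] rz 2.341 rows 11 f [0.4 1.  0.1] w 0.0005 t 26.6
```

Call:
servo_tool --delta_rot '[[0, 0, -0.14], [0, 0, -0.28], [0, 0, -0.42], [0, 0, -0.56], [0, 0, -0.7], [0, 0, -0.84], [0, 0, -0.98], [0, 0, -1.12], [0, 0, -1.26], [0, 0, -1.4], [0, 0, -1.432], [0, 0, -1.432]]' --translation '[[0, 0, -30], [-20, 21, -56], [-40, 42, -56], [-60, 63, -56], [-80, 84, -56], [-100, 105, -56], [-120, 127, -56], [-120, 127, -56], [-120, 127, -56], [-120, 127, -56], [-120, 127, -56], [-120, 127, -56]]' --gripper '[255, 255, 255, 255, 255, 255, 255, 255, 255, 255, 255, 255]'

```text
t: 27.85
eef_pos: [0.5875, 0.4001, 0.1702]
tool_rot: [-0.68, 0.733, -0.0, -0.0]
contact_force: [-0.3, -0.8, -1.0]
gripper_width: 0.0008
finger_force: 0.0
```

```bash
cat > wfit.py <<'E'
from h import *
import sys
o=robot.get_obs();im=robot.get_image("wrist");c=cam("wrist",o)
if len(sys.argv)>1: cv2.imwrite(sys.argv[1],im[:,:,::-1])
for d in robot.cut_out("wrist","spacer_a"):
    m=d["region"];s=start(c,m,.042);q,f=fit([(c,m)],s,.13,.052,.03,.046);q[2]%=np.pi
    print("block",np.round(q,4),"deg",round(np.degrees(q[2]),1),round(f,3),round(d["p"],2),np.round(d["xy"]),m.sum())
    u=np.array([np.cos(q[2]),np.sin(q[2])])
    if f<.2:
        for e in(1,-1):
            for s2 in(90,-90):
                yaw=np.degrees(q[2])+s2;j6=(yaw-np.degrees(np.arctan2(q[1],q[0]))+180)%360-180
                if abs(j6)<165: print(" end",e,np.round(q[:2]+e*.061*u,3),"yaw",round(yaw%360,1),"j6",round(-j6),end=" ");go(*(q[:2]+e*.061*u),.021,yaw,o)
E
python3 wfit.py pics/w7.png
```

```text
block [0.5897 0.3474 1.5113] deg 86.6 0.016 0.77 [309. 126.] 6828
 end 1 [0.593 0.408] yaw 176.6 j6 -146 at [0.5875 0.4001 0.1702] yaw 175.72 z-axis [-1.e-04 -1.e-04 -1.e+00] -> T [ -8.6  -5.2 149.2] rz -0.015 rows 3 f [-0.3 -0.8 -1. ] w 0.0008 t 27.9
 end 1 [0.593 0.408] yaw 356.6 j6 34 at [0.5875 0.4001 0.1702] yaw 175.72 z-axis [-1.e-04 -1.e-04 -1.e+00] -> T [ -8.6  -5.2 149.2] rz 3.126 rows 3 f [-0.3 -0.8 -1. ] w 0.0008 t 27.9
 end -1 [0.586 0.287] yaw 176.6 j6 -146 at [0.5875 0.4001 0.1702] yaw 175.72 z-axis [-1.e-04 -1.e-04 -1.e+00] -> T [113.3  -7.1 149.2] rz -0.015 rows 4 f [-0.3 -0.8 -1. ] w 0.0008 t 27.9
 end -1 [0.586 0.287] yaw 356.6 j6 34 at [0.5875 0.4001 0.1702] yaw 175.72 z-axis [-1.e-04 -1.e-04 -1.e+00] -> T [113.3  -7.1 149.2] rz 3.126 rows 4 f [-0.3 -0.8 -1. ] w 0.0008 t 27.9
```

Call:
servo_tool --delta_rot '[[0, 0, -0.015], [0, 0, -0.015], [0, 0, -0.015], [0, 0, -0.015], [0, 0, -0.015], [0, 0, -0.015], [0, 0, -0.015], [0, 0, -0.015], [0, 0, -0.015], [0, 0, -0.015], [0, 0, -0.015], [0, 0, -0.015], [0, 0, -0.015]]' --translation '[[-9, -5, 45], [-9, -5, 90], [-9, -5, 130], [-9, -5, 146], [-9, -5, 149], [-9, -5, 149], [-9, -5, 151], [-9, -5, 152], [-9, -5, 153], [-9, -5, 154], [-9, -5, 155], [-9, -5, 155], [-9, -5, 155]]' --gripper '[255, 255, 255, 255, 255, 255, 255, 255, 255, 255, 255, 255, 255]'

```text
t: 29.25
eef_pos: [0.5932, 0.4094, 0.0168]
tool_rot: [-0.686, 0.728, -0.0, 0.001]
contact_force: [-4.0, -3.1, 11.3]
gripper_width: 0.0005
finger_force: 5.6
```

Call:
servo_tool --delta_rot '[[0, 0, 0], [0, 0, 0.14], [0, 0, 0.28], [0, 0, 0.42], [0, 0, 0.56], [0, 0, 0.7], [0, 0, 0.84], [0, 0, 0.98], [0, 0, 1.12], [0, 0, 1.26], [0, 0, 1.4], [0, 0, 1.57], [0, 0, 1.57]]' --translation '[[0, 0, -30], [9, 0, -60], [9, 0, -60], [9, 0, -60], [9, 0, -60], [9, 0, -60], [9, 0, -60], [9, 0, -60], [9, 0, -60], [9, 0, -60], [9, 0, -60], [9, 0, -60], [9, 0, -60]]' --gripper '[255, 0, 0, 0, 0, 0, 0, 0, 0, 0, 0, 0, 0]'

```text
t: 30.55
eef_pos: [0.5924, 0.4002, 0.0753]
tool_rot: [0.031, 1.0, 0.0, 0.0]
contact_force: [0.4, 0.7, 0.0]
gripper_width: 0.0906
finger_force: 0.0
```

Call:
servo_tool --delta_rot '[[0, 0, 0.14], [0, 0, 0.28], [0, 0, 0.42], [0, 0, 0.56], [0, 0, 0.7], [0, 0, 0.84], [0, 0, 0.98], [0, 0, 1.12], [0, 0, 1.26], [0, 0, 1.4], [0, 0, 1.57], [0, 0, 1.57]]' --translation '[[0, 0, 0], [0, 0, 0], [0, 0, 0], [0, 0, 0], [0, 0, 0], [0, 0, 0], [0, 0, 0], [0, 0, 0], [0, 0, 0], [0, 0, 0], [0, 0, 0], [0, 0, 0]]' --gripper '[0, 0, 0, 0, 0, 0, 0, 0, 0, 0, 0, 0]'

```text
t: 31.75
eef_pos: [0.5924, 0.4002, 0.0753]
tool_rot: [0.727, 0.686, 0.0, 0.0]
contact_force: [0.8, -0.4, 0.5]
gripper_width: 0.0926
finger_force: 0.0
```

```bash
python3 -c "
from h import *
o=robot.get_obs();print(np.round(o['joint_positions'],2));go(.5928,.4003,.0022,356.6,o)"
```

```text
[ 0.56  0.25  1.47 -0.    1.42  0.62]
at [0.5924 0.4002 0.0753] yaw -3.32 z-axis [ 0.  0. -1.] -> T [ 0.1  0.4 73.1] rz 0.001 rows 2 f [ 0.8 -0.4  0.5] w 0.0926 t 31.8
```

Call:
servo_tool --delta_rot '[[0, 0, 0], [0, 0, 0], [0, 0, 0], [0, 0, 0], [0, 0, 0], [0, 0, 0], [0, 0, 0], [0, 0, 0], [0, 0, 0], [0, 0, 0], [0, 0, 0], [0, 0, 0], [0, 0, 0], [0, 0, 0]]' --translation '[[0, 0, 35], [0, 0, 60], [0, 0, 70], [0, 0, 73], [0, 0, 73], [0, 0, 73], [0, 0, 73], [0, 0, 73], [0, 0, 73], [0, 0, 73], [0, 0, 73], [0, 0, 66], [0, 0, 59], [0, 0, 59]]' --gripper '[0, 0, 0, 0, 255, 255, 255, 255, 255, 255, 255, 255, 255, 255]' --squeeze 40

```text
t: 33.15
eef_pos: [0.5929, 0.4005, 0.0178]
tool_rot: [0.727, 0.686, 0.001, 0.0]
contact_force: [0.4, -0.2, -0.6]
gripper_width: 0.0519
finger_force: 40.0
```

```bash
cat >> h.py <<'E'
RK=[.6108,.0968,.0622];U=np.array([np.cos(RK[2]),np.sin(RK[2])]);VV=np.array([-U[1],U[0]])
def bay(k,d): return np.array(RK[:2])+(-.069-d)*U+.067*(k-2)*VV   # point d in front of mouth k
E
python3 -c "
from h import *
print(bay(2,.133),bay(3,.133));go(*bay(2,.133),.0165,93.56)"
```

```text
[0.40919063 0.0842437 ] [0.40502591 0.15111414]
at [0.5929 0.4005 0.0178] yaw -3.32 z-axis [ 0.0015  0.001  -1.    ] -> T [-326.4 -165.1    0.8] rz -1.691 rows 8 f [ 0.4 -0.2 -0.6] w 0.0519 t 33.1
```

Call:
servo_tool --delta_rot '[[0, 0, 0], [0, 0, 0], [0, 0, -0.1], [0, 0, -0.24], [0, 0, -0.38], [0, 0, -0.52], [0, 0, -0.66], [0, 0, -0.8], [0, 0, -0.94], [0, 0, -1.08], [0, 0, -1.22], [0, 0, -1.36], [0, 0, -1.5], [0, 0, -1.62], [0, 0, -1.691], [0, 0, -1.691], [0, 0, -1.691]]' --translation '[[-10, -45, 0], [-20, -90, 0], [-40, -135, 0], [-60, -175, 0], [-85, -184, 0], [-110, -182, 0], [-135, -180, 0], [-160, -178, 0], [-190, -176, 0], [-220, -173, 0], [-250, -171, 0], [-280, -168, 0], [-310, -166, 0], [-326, -165, 0], [-326, -165, 0], [-326, -165, 0], [-326, -165, 0]]' --gripper '[255, 255, 255, 255, 255, 255, 255, 255, 255, 255, 255, 255, 255, 255, 255, 255, 255]'

```text
t: 34.85
eef_pos: [0.4088, 0.0844, 0.0164]
tool_rot: [-0.03, 1.0, 0.0, 0.0]
contact_force: [0.8, 0.3, -0.7]
gripper_width: 0.0517
finger_force: 40.0
```

```bash
python3 -c "
from h import *
go(*bay(2,.133),.0117,93.56)
im=robot.get_image('wrist');cv2.imwrite('pics/w8.png',im[:,:,::-1])"
```

```text
at [0.4088 0.0844 0.0164] yaw 93.43 z-axis [ 2.e-04  1.e-04 -1.e+00] -> T [-0.4 -0.2  4.7] rz -0.002 rows 1 f [ 0.8  0.3 -0.7] w 0.0517 t 34.9
```

View pics/w8.png

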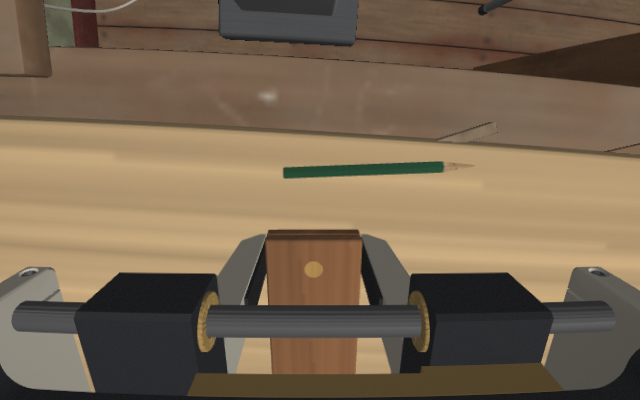

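Call:
servo_tool --delta_rot '[[0, 0, -0.002], [0, 0, -0.002], [0, 0, -0.002], [0, 0, -0.002], [0, 0, -0.002], [0, 0, -0.002], [0, 0, -0.002], [0, 0, -0.002], [0, 0, -0.002], [0, 0, -0.002]]' --translation '[[0, 0, 4.5], [0, 0, 4.5], [-5, 0, 4.5], [-9, 0, 4.5], [-13, 0, 4.5], [-17, 0, 4.5], [-21, 0, 4.5], [-25, 0, 4.5], [-30, 0, 4.5], [-30, 0, 4.5]]' --gripper '[255, 255, 255, 255, 255, 255, 255, 255, 255, 255]'

```text
t: 35.9
eef_pos: [0.4392, 0.0862, 0.0117]
tool_rot: [-0.032, 0.999, -0.0, -0.0]
contact_force: [-0.0, 0.8, -1.5]
gripper_width: 0.0514
finger_force: 40.0
```

```bash
python3 -c "
from h import *
go(*bay(2,.024),.0117,93.56)"
```

```text
at [0.4392 0.0862 0.0117] yaw 93.67 z-axis [-1.e-04 -0.e+00 -1.e+00] -> T [-78.9  -0.2   0. ] rz 0.002 rows 2 f [-0.   0.8 -1.5] w 0.0514 t 35.9
```

Call:
servo_tool --delta_rot '[[0, 0, 0.001], [0, 0, 0.002], [0, 0, 0.002], [0, 0, 0.002], [0, 0, 0.002], [0, 0, 0.002], [0, 0, 0.002], [0, 0, 0.002], [0, 0, 0.002], [0, 0, 0.002], [0, 0, 0.002]]' --translation '[[-8, 0, 0], [-16, 0, 0], [-24, 0, 0], [-32, 0, 0], [-40, 0, 0], [-48, 0, 0], [-56, 0, 0], [-64, 0, 0], [-72, 0, 0], [-79, 0, 0], [-79, 0, 0]]' --gripper '[255, 255, 255, 255, 255, 255, 255, 255, 255, 255, 255]'

```text
t: 37.0
eef_pos: [0.5182, 0.0913, 0.0117]
tool_rot: [-0.031, 1.0, -0.0, -0.0]
contact_force: [-0.3, -0.1, -1.1]
gripper_width: 0.0514
finger_force: 40.0
```

Call:
servo_tool --delta_rot '[[0, 0, 0], [0, 0, 0], [0, 0, 0], [0, 0, 0], [0, 0, 0], [0, 0, 0], [0, 0, 0], [0, 0, 0], [0, 0, 0], [0, 0, 0], [0, 0, 0], [0, 0, 0], [0, 0, 0]]' --translation '[[0, 0, 0], [0, 0, 0], [0, 0, 0], [0, 0, 0], [15, 0, 0], [36, 0, 0], [36, 0, -3], [36, 0, -3], [36, 0, -3], [36, 0, -3], [36, 0, -3], [36, 0, -3], [36, 0, -3]]' --gripper '[90, 90, 90, 90, 90, 90, 255, 255, 255, 255, 255, 255, 255]'

```text
t: 38.3
eef_pos: [0.4817, 0.089, 0.0146]
tool_rot: [-0.031, 1.0, 0.0, -0.0]
contact_force: [1.2, 0.1, -0.5]
gripper_width: 0.0085
finger_force: 0.0
```

```bash
python3 -c "
from h import *
go(*bay(2,.0075),.0145,93.56)"
```

```text
at [0.4817 0.089  0.0146] yaw 93.56 z-axis [-2.e-04 -0.e+00 -1.e+00] -> T [-52.9  -0.2   0.1] rz 0.0 rows 2 f [ 1.2  0.1 -0.5] w 0.0085 t 38.3
```

Call:
servo_tool --delta_rot '[[0, 0, 0], [0, 0, 0], [0, 0, 0], [0, 0, 0], [0, 0, 0], [0, 0, 0], [0, 0, 0], [0, 0, 0], [0, 0, 0], [0, 0, 0], [0, 0, 0], [0, 0, 0], [0, 0, 0], [0, 0, 0]]' --translation '[[-5, 0, 0], [-10, 0, 0], [-15, 0, 0], [-20, 0, 0], [-25, 0, 0], [-30, 0, 0], [-35, 0, 0], [-40, 0, 0], [-44, 0, 0], [-47, 0, 0], [-50, 0, 0], [-52, 0, 0], [-53, 0, 0], [-53, 0, 0]]' --gripper '[255, 255, 255, 255, 255, 255, 255, 255, 255, 255, 255, 255, 255, 255]'

```text
t: 39.7
eef_pos: [0.5339, 0.0922, 0.0147]
tool_rot: [-0.031, 1.0, -0.0, -0.001]
contact_force: [-6.2, -1.3, 4.5]
gripper_width: 0.0005
finger_force: 3.3
```

Call:
servo_tool --delta_rot '[[0, 0, 0], [0, 0, 0], [0, 0, 0], [0, 0, 0]]' --translation '[[-1, 0, 0], [-2, 0, 0], [-2, 0, 0], [-2, 0, 0]]' --gripper '[255, 255, 255, 255]'

```text
t: 40.1
eef_pos: [0.5339, 0.0922, 0.0147]
tool_rot: [-0.031, 1.0, -0.0, -0.003]
contact_force: [-26.8, -3.2, 16.8]
gripper_width: 0.0009
finger_force: 13.5
```

Call:
servo_tool --delta_rot '[[0, 0, 0], [0, 0, 0], [0, 0, 0.14], [0, 0, 0.28], [0, 0, 0.42], [0, 0, 0.56], [0, 0, 0.7], [0, 0, 0.84], [0, 0, 0.98], [0, 0, 1.12], [0, 0, 1.26], [0, 0, 1.4], [0, 0, 1.54], [0, 0, 1.68], [0, 0, 1.82], [0, 0, 1.96], [0, 0, 2.1], [0, 0, 2.24], [0, 0, 2.34], [0, 0, 2.34]]' --translation '[[25, 0, 0], [60, 0, -30], [80, -20, -70], [100, -45, -110], [120, -80, -150], [145, -110, -155], [145, -140, -155], [145, -170, -155], [145, -200, -155], [145, -230, -155], [145, -260, -155], [145, -290, -155], [145, -323, -155], [145, -323, -155], [145, -323, -155], [145, -323, -155], [145, -323, -155], [145, -323, -155], [145, -323, -155], [145, -323, -155]]' --gripper '[255, 255, 255, 255, 255, 255, 255, 255, 255, 255, 255, 255, 255, 255, 255, 255, 255, 255, 255, 255]'

```text
t: 42.1
eef_pos: [0.4119, -0.239, 0.1698]
tool_rot: [0.909, 0.418, 0.0, 0.0]
contact_force: [-0.8, -0.1, 0.5]
gripper_width: 0.0002
finger_force: 0.0
```

```bash
python3 wfit.py pics/w9.png
```

```text
block [ 0.4512 -0.1929  0.8545] deg 49.0 0.022 0.78 [314. 120.] 6967
 end 1 [ 0.491 -0.147] yaw 139.0 j6 -162 at [ 0.4119 -0.239   0.1698] yaw -40.61 z-axis [ 2.e-04 -2.e-04 -1.e+00] -> T [121.5   0.3 148.8] rz -3.134 rows 4 f [-0.8 -0.1  0.5] w 0.0002 t 42.1
 end 1 [ 0.491 -0.147] yaw 319.0 j6 18 at [ 0.4119 -0.239   0.1698] yaw -40.61 z-axis [ 2.e-04 -2.e-04 -1.e+00] -> T [121.5   0.3 148.8] rz 0.008 rows 4 f [-0.8 -0.1  0.5] w 0.0002 t 42.1
 end -1 [ 0.411 -0.239] yaw 139.0 j6 -162 at [ 0.4119 -0.239   0.1698] yaw -40.61 z-axis [ 2.e-04 -2.e-04 -1.e+00] -> T [ -0.5  -0.6 148.8] rz -3.134 rows 3 f [-0.8 -0.1  0.5] w 0.0002 t 42.1
 end -1 [ 0.411 -0.239] yaw 319.0 j6 18 at [ 0.4119 -0.239   0.1698] yaw -40.61 z-axis [ 2.e-04 -2.e-04 -1.e+00] -> T [ -0.5  -0.6 148.8] rz 0.008 rows 3 f [-0.8 -0.1  0.5] w 0.0002 t 42.1
```

Pressing end -1.

Call:
servo_tool --delta_rot '[[0, 0, 0.008], [0, 0, 0.008], [0, 0, 0.008], [0, 0, 0.008], [0, 0, 0.008], [0, 0, 0.008], [0, 0, 0.008], [0, 0, 0.008], [0, 0, 0.008], [0, 0, 0.008], [0, 0, 0.008], [0, 0, 0.008]]' --translation '[[-1, -1, 45], [-1, -1, 90], [-1, -1, 130], [-1, -1, 146], [-1, -1, 149], [-1, -1, 149], [-1, -1, 151], [-1, -1, 152], [-1, -1, 153], [-1, -1, 154], [-1, -1, 155], [-1, -1, 155]]' --gripper '[255, 255, 255, 255, 255, 255, 255, 255, 255, 255, 255, 255]'

```text
t: 43.4
eef_pos: [0.4105, -0.2392, 0.0148]
tool_rot: [0.91, 0.415, 0.0, 0.0]
contact_force: [0.1, -1.6, 2.2]
gripper_width: 0.0005
finger_force: 1.0
```

Call:
servo_tool --delta_rot '[[0, 0, 0], [0, 0, 0], [0, 0, 0]]' --translation '[[0, 0, 1], [0, 0, 2], [0, 0, 2]]' --gripper '[255, 255, 255]'

```text
t: 43.7
eef_pos: [0.4104, -0.239, 0.0126]
tool_rot: [0.91, 0.415, -0.0, -0.0]
contact_force: [-1.1, -0.9, 1.3]
gripper_width: 0.0002
finger_force: 0.9
```

Call:
servo_tool --delta_rot '[[0, 0, 0], [0, 0, 0], [0, 0, 0], [0, 0, 0], [0, 0, 0], [0, 0, 0], [0, 0, 0], [0, 0, 0], [0, 0, 0], [0, 0, 0], [0, 0, 0]]' --translation '[[0, 0, -4], [0, 0, -20], [0, 0, -60], [40, 0, -60], [80, 0, -60], [112, 0, -60], [112, 0, -60], [112, 0, -60], [112, 0, -60], [112, 0, -60], [112, 0, -60]]' --gripper '[255, 255, 0, 0, 0, 0, 0, 0, 0, 0, 0]'

```text
t: 44.8
eef_pos: [0.4835, -0.1552, 0.0729]
tool_rot: [0.91, 0.414, 0.0, 0.0]
contact_force: [0.5, 0.0, -0.2]
gripper_width: 0.0678
finger_force: 0.0
```

```bash
python3 wfit.py; python3 -c "
from h import *
go(.4847,-.1544,.0022,-41)"
```

```text
block [ 0.4525 -0.1913  0.8362] deg 47.9 0.232 0.6 [314. 244.] 7712
block [ 0.6961 -0.144   1.72  ] deg 98.6 0.117 0.3 [566.  35.] 10238
 end 1 [ 0.687 -0.084] yaw 188.6 j6 160 at [ 0.4835 -0.1552  0.0729] yaw -41.03 z-axis [ 2.e-04 -1.e-04 -1.e+00] -> T [187.5 106.6  51.9] rz 2.276 rows 5 f [ 0.5  0.  -0.2] w 0.0678 t 44.8
 end 1 [ 0.687 -0.084] yaw 8.6 j6 -20 at [ 0.4835 -0.1552  0.0729] yaw -41.03 z-axis [ 2.e-04 -1.e-04 -1.e+00] -> T [187.5 106.6  51.9] rz -0.865 rows 5 f [ 0.5  0.  -0.2] w 0.0678 t 44.8
 end -1 [ 0.705 -0.204] yaw 188.6 j6 160 at [ 0.4835 -0.1552  0.0729] yaw -41.03 z-axis [ 2.e-04 -1.e-04 -1.e+00] -> T [108.4 199.5  51.9] rz 2.276 rows 5 f [ 0.5  0.  -0.2] w 0.0678 t 44.8
 end -1 [ 0.705 -0.204] yaw 8.6 j6 -20 at [ 0.4835 -0.1552  0.0729] yaw -41.03 z-axis [ 2.e-04 -1.e-04 -1.e+00] -> T [108.4 199.5  51.9] rz -0.865 rows 5 f [ 0.5  0.  -0.2] w 0.0678 t 44.8
at [ 0.4836 -0.1549  0.0728] yaw -41.01 z-axis [ 0. -0. -1.] -> T [ 1.1  0.4 70.6] rz -0.0 rows 2 f [ 0.3 -0.1  0.7] w 0.0759 t 44.9
```

Call:
servo_tool --delta_rot '[[0, 0, 0], [0, 0, 0], [0, 0, 0], [0, 0, 0], [0, 0, 0], [0, 0, 0], [0, 0, 0], [0, 0, 0], [0, 0, 0], [0, 0, 0], [0, 0, 0], [0, 0, 0], [0, 0, 0], [0, 0, 0], [0, 0, 0], [0, 0, 0], [0, 0, 0]]' --translation '[[0, 0, 0], [0, 0, 0], [1, 0, 30], [1, 0, 58], [1, 0, 67], [1, 0, 70.5], [1, 0, 70.5], [1, 0, 70.5], [1, 0, 70.5], [1, 0, 70.5], [1, 0, 70.5], [1, 0, 70.5], [1, 0, 70.5], [1, 0, 70.5], [1, 0, 63], [1, 0, 56], [1, 0, 56]]' --gripper '[0, 0, 0, 0, 0, 0, 255, 255, 255, 255, 255, 255, 255, 255, 255, 255, 255]' --squeeze 40

```text
t: 46.6
eef_pos: [0.4851, -0.1539, 0.018]
tool_rot: [0.91, 0.415, 0.001, 0.001]
contact_force: [-0.3, 0.1, -1.1]
gripper_width: 0.0515
finger_force: 40.0
```

```bash
python3 -c "
from h import *
print(bay(1,.135));go(*bay(1,.135),.0165,93.56);go(.41,-.08,.0165,93.56)"
```

```text
[0.41135921 0.01724894]
at [ 0.4851 -0.1539  0.018 ] yaw -40.97 z-axis [ 1.5e-03 -5.0e-04 -1.0e+00] -> T [  80.9 -167.9    1.3] rz -2.348 rows 4 f [-0.3  0.1 -1.1] w 0.0515 t 46.6
at [ 0.4851 -0.1539  0.018 ] yaw -40.97 z-axis [ 1.5e-03 -5.0e-04 -1.0e+00] -> T [   6.6 -105.2    1.4] rz -2.348 rows 3 f [-0.3  0.1 -1.1] w 0.0515 t 46.6
```

Call:
servo_tool --delta_rot '[[0, 0, -0.14], [0, 0, -0.28], [0, 0, -0.42], [0, 0, -0.56], [0, 0, -0.7], [0, 0, -0.84], [0, 0, -0.98], [0, 0, -1.12], [0, 0, -1.26], [0, 0, -1.4], [0, 0, -1.54], [0, 0, -1.68], [0, 0, -1.82], [0, 0, -1.96], [0, 0, -2.1], [0, 0, -2.24], [0, 0, -2.348], [0, 0, -2.348], [0, 0, -2.348], [0, 0, -2.348]]' --translation '[[0, 0, 0], [0, 0, 0], [0, 0, 0], [0, 0, 0], [0, 0, 0], [0, 0, 0], [2, -35, 0], [5, -70, 0], [7, -105, 0], [15, -112, 0], [25, -120, 0], [35, -129, 0], [45, -138, 0], [55, -147, 0], [65, -155, 0], [75, -163, 0], [81, -168, 0], [81, -168, 0], [81, -168, 0], [81, -168, 0]]' --gripper '[255, 255, 255, 255, 255, 255, 255, 255, 255, 255, 255, 255, 255, 255, 255, 255, 255, 255, 255, 255]'

```text
t: 48.6
eef_pos: [0.4108, 0.0172, 0.0167]
tool_rot: [-0.03, 1.0, -0.0, -0.0]
contact_force: [-0.2, 0.3, -0.4]
gripper_width: 0.0514
finger_force: 40.0
```

```bash
python3 -c "
from h import *
go(*bay(1,.135),.0117,93.56)
im=robot.get_image('wrist')
b=im[215:250,285:340].mean((1,2));print(np.round(b).astype(int))
im8=cv2.imread('pics/w8.png')[:,:,::-1];print(np.round(im8[215:250,285:340].mean((1,2))).astype(int))"
```

```text
at [0.4108 0.0172 0.0167] yaw 93.39 z-axis [-0.e+00 -1.e-04 -1.e+00] -> T [-0.6  0.   5. ] rz -0.003 rows 1 f [-0.2  0.3 -0.4] w 0.0514 t 48.6
[144 146 149 151 154 156 158 159 159 142  84  51  52  55  62  60  50  50
  51  55  69  82  88  93  93  93  93  94  94  94  94  94  94  94  94]
[145 145 144 145 147 149 152 154 157 159 160 160 160 151 113  51  51  51
  62  69  51  50  51  51  58  74  85  91  94  94  94  94  94  94  94]
```

Call:
servo_tool --delta_rot '[[0, 0, -0.003], [0, 0, -0.003], [0, 0, -0.003], [0, 0, -0.003], [0, 0, -0.003], [0, 0, -0.003], [0, 0, -0.003], [0, 0, -0.003], [0, 0, -0.003], [0, 0, -0.003]]' --translation '[[0, 0, 4.8], [0, 0, 4.8], [-9, 0, 4.8], [-15, 0, 4.8], [-20, 0, 4.8], [-24, 0, 4.8], [-28, 0, 4.8], [-32, 0, 4.8], [-36, 0, 4.8], [-36, 0, 4.8]]' --gripper '[255, 255, 255, 255, 255, 255, 255, 255, 255, 255]'

```text
t: 49.65
eef_pos: [0.4471, 0.0198, 0.0119]
tool_rot: [-0.033, 0.999, -0.0, -0.0]
contact_force: [-0.5, -0.6, -0.3]
gripper_width: 0.0516
finger_force: 40.0
```

```bash
python3 -c "
from h import *
go(*bay(1,.024),.0117,93.56)"
```

```text
at [0.4471 0.0198 0.0119] yaw 93.74 z-axis [-0. -0. -1.] -> T [-75.2  -0.6   0.2] rz 0.003 rows 2 f [-0.5 -0.6 -0.3] w 0.0516 t 49.6
```

Call:
servo_tool --delta_rot '[[0, 0, 0.003], [0, 0, 0.003], [0, 0, 0.003], [0, 0, 0.003], [0, 0, 0.003], [0, 0, 0.003], [0, 0, 0.003], [0, 0, 0.003], [0, 0, 0.003], [0, 0, 0.003], [0, 0, 0.003]]' --translation '[[-4, -0.5, 0], [-12, -0.5, 0], [-20, -0.5, 0], [-28, -0.5, 0], [-36, -0.5, 0], [-44, -0.5, 0], [-52, -0.5, 0], [-60, -0.5, 0], [-68, -0.5, 0], [-75, -0.5, 0], [-75, -0.5, 0]]' --gripper '[255, 255, 255, 255, 255, 255, 255, 255, 255, 255, 255]'

```text
t: 50.75
eef_pos: [0.5223, 0.0242, 0.0119]
tool_rot: [-0.031, 1.0, 0.0, -0.0]
contact_force: [-0.3, -0.3, -1.0]
gripper_width: 0.0518
finger_force: 40.0
```

Call:
servo_tool --delta_rot '[[0, 0, 0], [0, 0, 0], [0, 0, 0], [0, 0, 0], [0, 0, 0], [0, 0, 0], [0, 0, 0], [0, 0, 0], [0, 0, 0], [0, 0, 0], [0, 0, 0], [0, 0, 0], [0, 0, 0]]' --translation '[[0, 0, 0], [0, 0, 0], [0, 0, 0], [0, 0, 0], [18, 0, 0], [40, 0, 0], [40, 0, -3], [40, 0, -3], [40, 0, -3], [40, 0, -3], [40, 0, -3], [40, 0, -3], [40, 0, -3]]' --gripper '[90, 90, 90, 90, 90, 90, 255, 255, 255, 255, 255, 255, 255]'

```text
t: 52.05
eef_pos: [0.4818, 0.0217, 0.0148]
tool_rot: [-0.031, 1.0, -0.0, -0.0]
contact_force: [0.2, -0.1, 0.1]
gripper_width: 0.0092
finger_force: 0.0
```

```bash
python3 -c "
from h import *
go(*bay(1,.0075),.0145,93.56)"
```

```text
at [0.4818 0.0217 0.0148] yaw 93.57 z-axis [-2.e-04 -0.e+00 -1.e+00] -> T [-57.   -0.1   0.3] rz 0.0 rows 2 f [ 0.2 -0.1  0.1] w 0.0092 t 52.0
```

Call:
servo_tool --delta_rot '[[0, 0, 0], [0, 0, 0], [0, 0, 0], [0, 0, 0], [0, 0, 0], [0, 0, 0], [0, 0, 0], [0, 0, 0], [0, 0, 0], [0, 0, 0], [0, 0, 0], [0, 0, 0], [0, 0, 0], [0, 0, 0], [0, 0, 0]]' --translation '[[-5, 0, 0], [-10, 0, 0], [-15, 0, 0], [-20, 0, 0], [-25, 0, 0], [-30, 0, 0], [-35, 0, 0], [-40, 0, 0], [-45, 0, 0], [-49, 0, 0], [-52, 0, 0], [-55, 0, 0], [-57, 0, 0], [-58, 0, 0], [-58, 0, 0]]' --gripper '[255, 255, 255, 255, 255, 255, 255, 255, 255, 255, 255, 255, 255, 255, 255]'

```text
t: 53.55
eef_pos: [0.5384, 0.0252, 0.0149]
tool_rot: [-0.031, 1.0, -0.0, -0.002]
contact_force: [-13.2, -0.6, 7.6]
gripper_width: 0.0003
finger_force: 6.4
```

Call:
servo_tool --delta_rot '[[0, 0, 0], [0, 0, 0], [0, 0, 0], [0, 0, 0]]' --translation '[[-1, 0, 0], [-1.5, 0, 0], [-1.5, 0, 0], [-1.5, 0, 0]]' --gripper '[255, 255, 255, 255]'

```text
t: 53.95
eef_pos: [0.5384, 0.0252, 0.0149]
tool_rot: [-0.031, 1.0, -0.0, -0.003]
contact_force: [-28.1, -1.8, 17.3]
gripper_width: 0.0006
finger_force: 14.1
```

Call:
servo_tool --delta_rot '[[0, 0, 0], [0, 0, 0], [0, 0, 0], [0, 0, 0], [0, 0, 0], [0, 0, 0], [0, 0, 0], [0, 0, 0], [0, 0, 0]]' --translation '[[20, 0, 0], [45, 0, -10], [45, 0, -55], [45, 0, -100], [25, 20, -130], [-10, 40, -130], [-45, 55, -130], [-45, 55, -130], [-45, 55, -130]]' --gripper '[255, 255, 255, 255, 130, 130, 130, 130, 130]'

```text
t: 54.85
eef_pos: [0.5825, 0.0833, 0.1443]
tool_rot: [-0.031, 1.0, -0.0, -0.001]
contact_force: [-0.2, -0.6, -0.3]
gripper_width: 0.036
finger_force: 0.0
```

```bash
python3 -c "
from h import *
o=robot.get_obs();im=robot.get_image('wrist');c=cam('wrist',o)
P=np.array(RK[:2])-.037*U-.01675*VV
go(*P,.045,93.56,o)
q=proj(c,[[*bay(k,0),.054] for k in (1,2,3)]);print(q)
u,v=q[1].astype(int);x0=max(0,u-130);a=im[v-50:v+90,x0:x0+260,::-1];print(x0,v-50)
cv2.imwrite('pics/w10.png',cv2.resize(a,None,fx=3,fy=3,interpolation=cv2.INTER_CUBIC))"
```

```text
at [0.5825 0.0833 0.1443] yaw 93.6 z-axis [-1.3e-03 -2.0e-04 -1.0e+00] -> T [ 7.8 -5.  99.3] rz 0.001 rows 2 f [-0.2 -0.6 -0.3] w 0.036 t 54.9
[[252.16164433 149.93714776]
 [326.07420733 149.87554197]
 [399.80845972 150.06765699]]
196 99
```

View pics/w10.png

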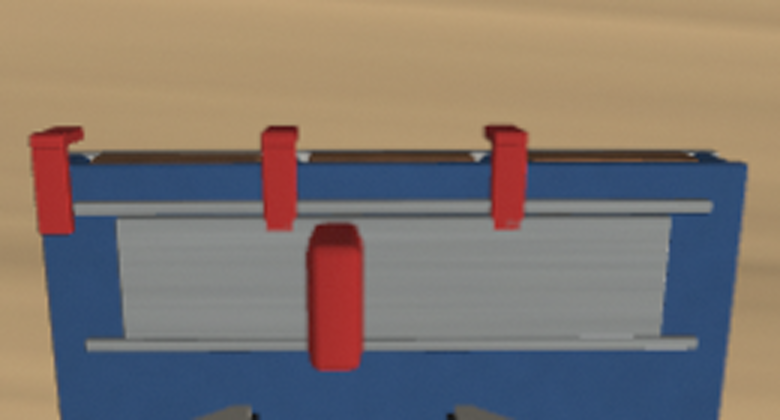

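Call:
servo_tool --delta_rot '[[0, 0, 0], [0, 0, 0], [0, 0, 0], [0, 0, 0], [0, 0, 0], [0, 0, 0], [0, 0, 0], [0, 0, 0], [0, 0, 0], [0, 0, 0], [0, 0, 0], [0, 0, 0], [0, 0, 0]]' --translation '[[6, -5, 20], [6, -5, 60], [6, -5, 85], [6, -5, 95], [6, -5, 97], [6, -5, 97], [6, -5, 97], [6, -5, 97], [6, -5, 97], [6, -5, 97], [6, -5, 97], [6, -5, 97], [6, -5, 97]]' --gripper '[130, 130, 130, 130, 130, 255, 255, 255, 255, 255, 255, 255, 255]' --squeeze 12

```text
t: 56.2
eef_pos: [0.5771, 0.0778, 0.0485]
tool_rot: [-0.031, 1.0, 0.0, 0.0]
contact_force: [-1.0, 0.2, 5.8]
gripper_width: 0.0137
finger_force: 12.0
```

Call:
servo_tool --delta_rot '[[0, 0, 0], [0, 0, 0], [0, 0, 0], [0, 0, 0], [0, 0, 0], [0, 0, 0], [0, 0, 0], [0, 0, 0], [0, 0, 0], [0, 0, 0]]' --translation '[[0, 4, 0], [0, 8, 0], [0, 12, 0], [0, 16, 0], [0, 20, 0], [0, 24, 0], [0, 27, 0], [0, 30, 0], [0, 30, 0], [0, 30, 0]]' --gripper '[255, 255, 255, 255, 255, 255, 255, 255, 255, 255]'

```text
t: 57.2
eef_pos: [0.5751, 0.1079, 0.0485]
tool_rot: [-0.031, 1.0, 0.0, 0.0]
contact_force: [-3.0, 0.6, 6.5]
gripper_width: 0.0137
finger_force: 12.0
```

Call:
servo_tool --delta_rot '[[0, 0, 0], [0, 0, 0], [0, 0, 0], [0, 0, 0], [0, 0, 0]]' --translation '[[0, 1, 0], [0, 2, 0], [0, 3, 0], [0, 4, 0], [0, 4, 0]]' --gripper '[255, 255, 255, 255, 255]'

```text
t: 57.7
eef_pos: [0.5749, 0.1112, 0.0485]
tool_rot: [-0.031, 1.0, -0.0, 0.0]
contact_force: [-2.4, -4.4, 6.8]
gripper_width: 0.0139
finger_force: 12.0
```

Call:
servo_tool --delta_rot '[[0, 0, 0], [0, 0, 0], [0, 0, 0], [0, 0, 0]]' --translation '[[0, 1, 0], [0, 1.5, 0], [0, 1.5, 0], [0, 1.5, 0]]' --gripper '[255, 255, 255, 255]'

```text
t: 58.1
eef_pos: [0.5749, 0.1113, 0.0484]
tool_rot: [-0.031, 1.0, -0.002, 0.0]
contact_force: [-2.1, -15.5, 6.7]
gripper_width: 0.0138
finger_force: 12.0
```

Closed stop reached (33.5 mm of travel, then resistance). Releasing and rising.

Call:
servo_tool --delta_rot '[[0, 0, 0], [0, 0, 0], [0, 0, 0], [0, 0, 0], [0, 0, 0], [0, 0, 0], [0, 0, 0], [0, 0, 0], [0, 0, 0], [0, 0, 0], [0, 0, 0]]' --translation '[[0, -1.8, 0], [0, -1.8, 0], [0, -1.8, 0], [0, -1.8, 0], [0, -1.8, 0], [0, -1.8, -10], [0, -1.8, -50], [0, -15, -100], [0, -15, -110], [0, -15, -110], [0, -15, -110]]' --gripper '[255, 170, 170, 170, 170, 170, 170, 170, 170, 170, 170]'

```text
t: 59.2
eef_pos: [0.5753, 0.0983, 0.1571]
tool_rot: [-0.031, 1.0, -0.0, -0.0]
contact_force: [-0.3, -0.0, -0.8]
gripper_width: 0.0307
finger_force: 0.0
```

```bash
python3 -c "
from h import *
o=robot.get_obs();im=robot.get_image('wrist');c=cam('wrist',o);print(o['eef_pos'],o['gripper_width'])
q=proj(c,[[*bay(2,0),.054]]);u,v=q[0].astype(int);x0=max(0,u-130);a=im[v-50:v+90,x0:x0+260,::-1]
cv2.imwrite('pics/w11.png',cv2.resize(a,None,fx=3,fy=3,interpolation=cv2.INTER_CUBIC))
r=cv2.inRange(im,(140,0,0),(255,80,80));n,l,s,ce=cv2.connectedComponentsWithStats(r)
for i in range(1,n):
    if s[i,4]>40:
        d=ray(c,ce[i],.0675)[0][:2]-RK[:2];print(np.round(ce[i]),np.round([d@U,d@VV],4))"
```

```text
[0.57528499 0.09827398 0.15705683] 0.030716028019133937
[236. 164.] [-0.0626 -0.0666]
[309. 163.] [-0.0631  0.0002]
[382. 163.] [-0.0633  0.0666]
[329. 204.] [-0.0243  0.0192]
```

View pics/w11.png

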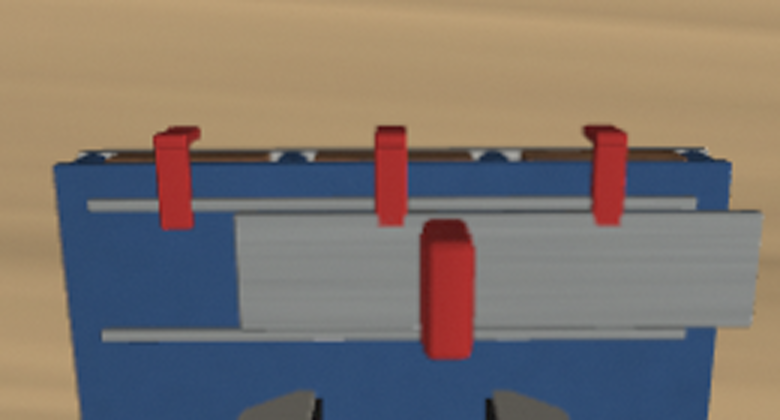

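The tabs are at the mouth centres (rack y −66.6 / 0.2 / 66.6 mm) and all three blocks sit flush behind them, so the lock is closed and the gripper is clear. I'm handing in.

```bash
python3 -c "
from station import robot
print(robot.hand_in())"
```

```text
the job is handed in; nothing more can be done
None
```

The job is handed in (no verdict came back): three blocks sit home in their bays, rebated end first, the lock is at its closed stop and released, and the sanding block was left untouched.

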